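Brush out the air-filter bowls and start the blow-off box

ROBOT

A 6-joint arm with a two-finger parallel gripper is mounted at the origin on the work surface. World frame = base frame: x ahead of the robot, y to its left, z up, the work surface at z = 0. Lengths are in m, angles in rad, forces in N, time in s.
With the tool pointing down it reaches from about 0.375 to 0.9 m from the base axis. Payload 3.1 kg.
Tool frame: the origin (TCP) lies midway between the tips of the shut fingers; the grasp point (between the pads) lies 19 mm behind it; z points along the fingers, y is the line along which they close (so a half turn about z gives the same grasp; the last joint's range is limited). The gripper opens to 87 mm and grips with 3 to 60 N. Pads are 19 mm wide; open, the fingers measure 117 mm over their backs; the gripper's body (75 mm by 190 mm) begins 51 mm behind the grasp point.
Start: joints at [1.113, 0.527, 1.433, -0, 1.181, -0.178], TCP at [0.173, 0.601, 0.223] pointing down, gripper open.
Joint ranges: [-3.08, 3.08], [-0.75, 2.2], [0.22, 2.44], [-1.43, 4.57], [0, 2.65], [-2.85, 2.85]. Speed limits (rad/s): [2.79, 2.79, 3.14, 3.14, 3.14, 3.14].

INTERFACE

Orientations are given as a unit quaternion [x, y, z, w].
In Python, from rig import get_obs, cams, job gives the robot as it stands.
- The arm moves only by the tool servo_tool, never from a script. Its argument "moves" is text: rows parted by semicolons, each of 5 numbers parted by spaces: the shift along the tool's x, y, z in m, then the turn about the tool's z in degrees, then the finger opening in m, from 0 to 0.087. In form: dx dy dz spin claw; .... A call has 1 to 10 rows; each row is the pose to reach, as a shift and turn from the pose commanded when the call began, along the tool's axes at that moment; what a row does not reach only later rows make up. A row lasts 1/12 s, in which the tool goes at most 41.7 mm and 7.16 degrees, less where a joint would pass 70% of its speed; a pose out of reach is approached as far as the arm can. A call with a gripper value outside its range is refused whole. The fingers move at their own pace and stop on an object; "grip_force" is the grip in N (left out, the last holds). Time passes only in rows, so rows that repeat a pose let the fingers close. It gives the time, the measured TCP pose, the force, the opening and the grip force at its end, in the units of the state.
- get_obs(): the state, without advancing time (a new reading comes with each control period).
- cams.camera(name): name is "side" or "top" or "wrist"; returns the picture (384x512x3 uint8, blue, green, red); there is no depth.
- cams.camera_model(name): a dict with "fx", "fy", "cx", "cy" (pixels), "R" (3x3) and "t" (3): a world point X has camera coordinates R X + t. Camera axes: x right, y down, z forward; pixel columns grow to the right and rows downward; lengths in m; the calibration is good to about 2 mm. A picture is of the moment at which its call begins: read the wrist's pose just before it. camera_model takes no time and is no camera call; for the wrist camera it gives the pose at the moment of the call.
- job.hand_in(): hands the job in; it is judged then, once.
The state is a dict: "time": time; "q": joint angles; "joint_velocities": joint speeds; "joint_torque": joint torques, N m; "position": TCP position; "tool_rot": TCP orientation; "ft_force": force on the tool from outside, world axes, zero at the start; "moment": the same for the moment, N m; "grip_width": finger opening in m; "grip_force": force on a finger pad.
Only numpy, scipy, OpenCV 4.12 (cv2) and the standard library are available. Lean on these libraries where they do the work, as an engineer would, in place of code of your own. Each camera call takes 0.05 s, during which the arm holds its last target. There are 200 camera calls.

TASK

Take the bottle brush from its pot and scrub out each bowl on the green mat - down to the bottom, up towards the rim and down to the bottom again - from the cleanest to the oiliest: first the white-collared one, then the blue-collared one, the amber red-collared one last, as many of them as are there. Put the brush back in its pot, stand all the bowls upright in the blow-off box and shut its lid. Only then turn the air on: pull the locked red bat out, flip it over to the side away from you and let it drop home, leaving everything else on the bench where it is.

Things in the scene. Friction and masses are not known exactly. Their poses are not given: they have to be found in the camera images.
- bowl_fine_mid (a point): Clear plastic bowl of the fine filter, WHITE collar at the rim, standing mouth up, mass about 140 g. A plain round pot 52 mm in outer diameter and 95 mm high with a 3 mm wall (bore 46 mm) and its inner floor 6 mm above its underside. The point is its centre, half-way up (47.5 mm above its underside); z is its axis, towards the mouth. None if this bowl is absent.
- bowl_main_mid (a point): Clear plastic bowl of the main filter, BLUE collar at the rim, standing mouth up, mass about 140 g. A plain round pot 52 mm in outer diameter and 95 mm high with a 3 mm wall (bore 46 mm) and its inner floor 6 mm above its underside. The point is its centre, half-way up (47.5 mm above its underside); z is its axis, towards the mouth. None if this bowl is absent.
- bowl_oil_mid (a point): Amber bowl of the oil-mist lubricator, RED collar at the rim, standing mouth up, mass about 140 g. A plain round pot 52 mm in outer diameter and 95 mm high with a 3 mm wall (bore 46 mm) and its inner floor 6 mm above its underside. The point is its centre, half-way up (47.5 mm above its underside); z is its axis, towards the mouth. None if this bowl is absent.
- brush_tip (a point): Lower end (tip) of the bottle brush, on its axis. Going up the brush from here: bristles 38 mm across to 90 mm (they give way; the stiff core is 24 mm across), thin stem, a blue splash-guard disc 58 mm across from 112 to 116 mm, then the round blue handle 18 mm across from 116 to 220 mm. z runs up the brush. Mass about 100 g.
- brush_grip (a point): The same brush: the middle of the handle's grip, on its axis, 175 mm above the tip. z runs up the brush; it is 0 degrees from vertical when the brush stands in its pot.
- pot: Fixed grey brush pot on a dark round foot, 52 mm in outer diameter, 118 mm high, bore 44 mm. Origin at the centre of its underside, on the table. The brush hangs in it, tip down, its splash guard resting on the rim (tip then 6 mm above the table).
- unit: Fixed blow-off box: an open-topped white chamber, 200 (x) x 300 (y) x 120 mm high outside, 12 mm walls and 12 mm floor, with a grey control console 90 mm wide and equally high along its -y side. Origin under the chamber's centre, on the table; x points away from the robot to the hinge side, y along the hinge, z up; its yaw is that of the whole box. The lid's hinge line lies along y at x = +100 mm, z = 120 mm.
- chamber_floor (a point): Centre of the chamber's inner floor, 12 mm above the table; axes as the box. The inside is 176 (x) x 276 (y) x 108 mm deep. The open lid stands over the far (+x) wall.
- lid (a joint): Angle of the clear, metal-framed lid in rad: 0 shut (flat on the box, its top face 8 mm above the box's rim), about 1.57 standing upright at the far side; goes up to 1.85. A friction hinge holds it wherever it is left; moving it takes about 1 to 5 N at the free edge. It can be pushed shut from behind with closed fingers.
- lid_edge (a point): Middle of the lid's free edge, 200 mm from the hinge line, mid-thickness (lid 8 mm thick, 300 mm wide). A black pull tab, 100 mm wide and 10 mm thick, goes on 22 mm beyond it. The point turns with the lid.
- toggle (a joint): Flip angle in rad of the air toggle on top of the console: 0 off, bat leaning 0.4 rad towards the box's -x side (the robot); 0.8 on, leaning 0.4 rad towards +x. The pivot line lies along the box's y, at x = -10, y = -195, z = 110 mm of the box frame. Locked: a steel cross-pin on the bat stands behind a ridge in the gate, leaving about 0.1 rad of play, so the bat must first be pulled out along its own axis.
- bat (a joint): How far the bat is pulled out along its own axis, in m: 0 home, 0.010 fully out. A spring pulls it home (4 N at rest, 9 N fully out). It clears the ridge when pulled out more than 7 mm; let go at either end it drops home and locks.
- bat_head (a point): Middle of the round red bat head, 14 mm across and 26 mm long, 58 mm from the pivot line when home. The head's end stands about 55 mm over the console top. z runs outward along the bat. The gate around the foot of the bat is 18 mm high.
- air_cylinder: Bystander, to be left alone: an aluminium pneumatic cylinder lying on its side, about 190 x 36 x 46 mm with its rod along its x. Origin at the centre of its underside.
- valve_a: Bystander, to be left alone: a black hand valve with a blue knob, 34 x 75 x 58 mm. Origin at the centre of its underside.
- valve_b: Bystander, to be left alone: a black hand valve with a red knob, 34 x 75 x 58 mm. Origin at the centre of its underside.
- screwdriver: Bystander, to be left alone: a red-handled screwdriver, about 200 mm long, lying along its x. Origin at the centre of its underside.
- cleaner: Bystander, to be left alone: a white bottle of cleaner, 170 mm high. Origin at the centre of its underside.
- gauge: Bystander, to be left alone: a loose round pressure gauge, 44 mm across. Origin at the centre of its underside.
- fittings: Bystander, to be left alone: a small yellow bin of fittings, 110 x 80 x 45 mm. Origin at the centre of its underside.
Mind the look-alikes: they are no part of the job. What is shaped like the part that bears bowl_fine_mid but purple is not meant. What is meant by the part that bears brush_tip is not pink, and is the larger of those in its own colour.

How it is judged:
By the outcome, as a careful person would: the job done as asked, in the order asked, and still so for the second after the job is handed in, with the robot touching nothing.
Of bowl_fine, bowl_main, bowl_oil only 2 to 3 are there at a start; the rules pass over those that are not, and their reading is None.
At some moment in a run one of bowl_fine, bowl_main, bowl_oil may be knocked a few centimetres aside while the robot is not near it.
It also fails if it takes over 210 s, if anything falls off the work surface, if the arm or the gripper's body presses on something with over 40 N, if the wrist force passes 120 N, or if a joint passes its speed limit or range.

## Working session

There is one attempt and no reset: what is moved stays moved. The work goes in short steps, Python scripts to look and compute and a tool call to move; the robot and the scene stay as the last step left them, time stands still between calls to the robot, and variables do not carry over. Pictures are saved under pics/ and viewed, at most 19 in all, crops included, and the job is handed in when it is done.

Besides the shell and the picture viewer there is one more tool, called after "Emit:" by a JSON object that holds its "api" and its "payload", one argument or row to a line. servo_tool: Moves the arm, as the interface text tells. Its arguments: {"type":"object","properties":{"moves":{"type":"string"},"grip_force":{"type":"number"}},"required":["moves"]}

```bash
ls; mkdir -p pics; python3 - <<'E'
from rig import get_obs,cams
import cv2,numpy as np
o=get_obs();print({k:np.round(v,3).tolist() for k,v in o.items()})
for n in("top","side","wrist"):
    m=cams.camera_model(n);print(n,[round(m[k],1) for k in("fx","fy","cx","cy")],np.round(m["R"],3).tolist(),np.round(m["t"],3).tolist())
    im=cams.camera(n);cv2.imwrite(f"pics/{n}0.png",im)
a=cv2.imread("pics/top0.png");cv2.imwrite("pics/top0b.png",cv2.resize(a,(800,600),interpolation=cv2.INTER_CUBIC))
a=cv2.imread("pics/side0.png");cv2.imwrite("pics/side0b.png",cv2.resize(a,(800,600),interpolation=cv2.INTER_CUBIC))
E
```

```text
pics
{'time': 0.0, 'q': [1.113, 0.528, 1.434, -0.0, 1.181, -0.178], 'joint_velocities': [0.001, -0.002, 0.002, -0.001, -0.003, -0.0], 'joint_torque': [-0.001, -44.005, -17.659, 0.063, 0.058, -0.0], 'position': [0.172, 0.6, 0.222], 'tool_rot': [0.139, 0.99, -0.001, -0.0], 'ft_force': [-1.214, 0.724, 0.095], 'moment': [0.01, -0.02, -0.058], 'grip_force': 0.0, 'grip_width': 0.087}
top [488.4, 488.4, 252.7, 193.8] [[-0.001, -1.0, -0.006], [-0.992, 0.002, -0.128], [0.128, 0.006, -0.992]] [-0.071, 0.528, 1.274]
side [420.4, 420.4, 253.7, 195.4] [[0.954, -0.301, -0.005], [-0.227, -0.71, -0.667], [0.197, 0.637, -0.745]] [-0.524, 0.148, 1.339]
wrist [273.6, 273.6, 254.7, 192.4] [[0.276, 0.961, -0.002], [0.921, -0.263, 0.288], [0.277, -0.081, -0.958]] [-0.625, -0.035, 0.39]
```

View pics/top0b.png

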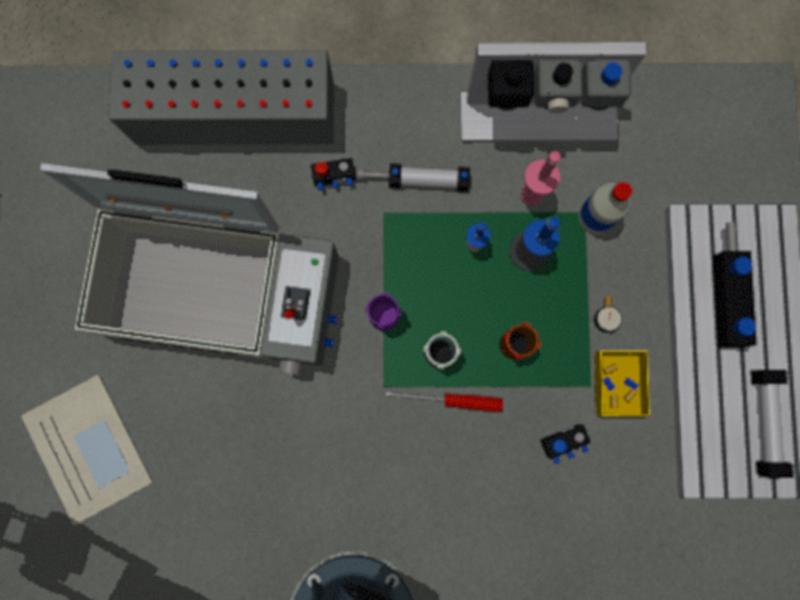

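View pics/side0b.png

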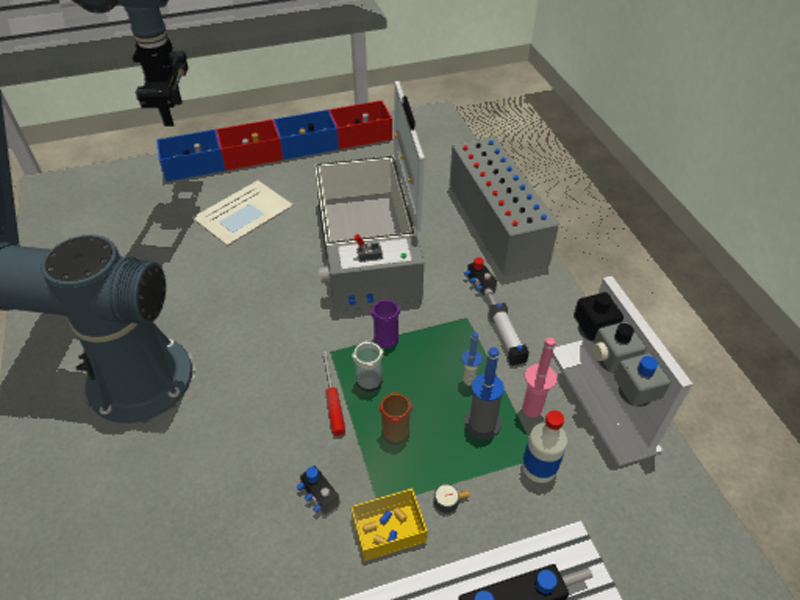

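The top view shows a white-collared bowl at about (443,350), an amber one at (521,342) and the purple decoy at (384,312), all in 800-px coordinates. There is no blue-collared bowl. The large blue brush is in its grey pot at (540,240), with a small blue decoy at (478,236). The box is at left, with its lid upright and the red bat at (290,305).

```bash
cat > h.py <<'E'
import cv2,numpy as np
from rig import get_obs,cams
def ray(m,u,v):
    d=m["R"].T@np.array([(u-m["cx"])/m["fx"],(v-m["cy"])/m["fy"],1.]);return -m["R"].T@m["t"],d/np.linalg.norm(d)
def plane(m,p,z):
    c,d=ray(m,*p);return c+d*(z-c[2])/d[2]
def tri(m1,p1,m2,p2):
    A=np.zeros((3,3));b=np.zeros(3);R=[]
    for m,p in((m1,p1),(m2,p2)):
        c,d=ray(m,*p);P=np.eye(3)-np.outer(d,d);A+=P;b+=P@c
    return np.linalg.solve(A,b)
def proj(m,X):
    x=m["R"]@np.asarray(X)+m["t"];return m["fx"]*x[0]/x[2]+m["cx"],m["fy"]*x[1]/x[2]+m["cy"]
def blobs(im,lo,hi,amin=15):
    h=cv2.cvtColor(im,cv2.COLOR_BGR2HSV)
    lo,hi=np.array(lo),np.array(hi)
    k=cv2.inRange(h,lo,hi) if lo[0]<=hi[0] else cv2.inRange(h,np.r_[lo[0],lo[1:]],np.r_[180,hi[1:]])|cv2.inRange(h,np.r_[0,lo[1:]],hi)
    n,l,s,c=cv2.connectedComponentsWithStats(k)
    return [(tuple(np.round(c[i],1).tolist()),s[i].tolist()) for i in range(1,n) if s[i][4]>=amin]
E
python3 - <<'E'
from h import *
mt=cams.camera_model("top")
t=cv2.imread("pics/top0.png");s=cv2.imread("pics/side0.png")
for n,a,b in(("red",(172,120,60),(10,255,255)),("blue",(100,120,60),(125,255,255)),("purple",(130,100,40),(160,255,255))):
    for nm,im in(("top",t),("side",s)):
        print(n,nm,blobs(im,a,b))
def pp(u,v,z):return np.round(plane(mt,(u/1.5625,v/1.5625),z),3)
print("white",pp(443,350,.095),"amber",pp(521,341,.095),"purple",pp(384,312,.095),"guard",pp(541,238,.122),"htop",pp(550,225,.226))
for c in((103,213),(277,235),(262,352),(78,328),(333,242),(320,362)):print(c,pp(*c,.12))
c=cv2.resize(t[95:245,40:230],None,fx=4,fy=4,interpolation=cv2.INTER_CUBIC);cv2.imwrite("pics/c1.png",c)
c=cv2.resize(t[90:260,230:430],None,fx=4,fy=3.5,interpolation=cv2.INTER_CUBIC);cv2.imwrite("pics/c2.png",c)
E
```

```text
red top [((80.1, 65.9), [78, 64, 5, 5, 18]), ((94.6, 66.0), [93, 64, 5, 5, 19]), ((109.2, 65.8), [107, 64, 5, 5, 19]), ((123.9, 65.9), [122, 64, 5, 5, 19]), ((138.4, 65.9), [137, 64, 4, 5, 17]), ((153.2, 65.8), [151, 64, 5, 5, 19]), ((167.8, 66.0), [166, 64, 5, 5, 21]), ((182.4, 65.9), [181, 64, 4, 5, 17]), ((197.1, 65.7), [195, 64, 5, 5, 18]), ((355.2, 99.6), [353, 97, 5, 6, 21]), ((205.1, 107.2), [201, 103, 9, 9, 65]), ((344.8, 115.8), [335, 103, 22, 27, 309]), ((397.8, 122.1), [392, 116, 13, 13, 127]), ((184.9, 200.0), [182, 197, 7, 7, 35]), ((327.4, 221.6), [322, 211, 16, 19, 76]), ((303.2, 257.2), [284, 252, 38, 12, 339])]
red side [((231.7, 79.2), [211, 64, 40, 32, 909]), ((159.3, 92.3), [138, 76, 43, 33, 998]), ((229.5, 153.4), [227, 150, 6, 8, 29]), ((305.9, 168.2), [303, 165, 7, 8, 44]), ((214.3, 263.4), [209, 248, 12, 31, 248]), ((252.7, 265.5), [243, 257, 21, 14, 83]), ((340.8, 261.0), [336, 257, 10, 9, 29]), ((354.4, 268.4), [349, 263, 12, 12, 120])]
blue top [((81.0, 40.0), [79, 38, 5, 5, 17]), ((95.8, 40.2), [94, 38, 5, 5, 19]), ((110.2, 39.8), [108, 38, 5, 5, 19]), ((1
[... 1330 characters left out ...]
9, 8, 10, 68]), ((192.1, 310.9), [190, 309, 5, 5, 18]), ((202.7, 324.7), [201, 323, 5, 5, 15]), ((246.6, 330.2), [244, 327, 7, 8, 29]), ((251.1, 342.4), [249, 340, 5, 6, 20]), ((349.2, 371.6), [343, 364, 14, 16, 166]), ((309.5, 380.9), [304, 378, 13, 6, 61])]
purple top [((245.0, 199.3), [234, 188, 23, 24, 376])]
purple side [((246.8, 206.1), [238, 192, 18, 30, 437])]
white [ 0.443 -0.15   0.095] amber [ 0.458 -0.277  0.095] purple [ 0.505 -0.055  0.095] guard [ 0.622 -0.308  0.122] htop [ 0.619 -0.302  0.226]
(103, 213) [0.665 0.402 0.12 ]
(277, 235) [0.628 0.118 0.12 ]
(262, 352) [0.439 0.138 0.12 ]
(78, 328) [0.477 0.433 0.12 ]
(333, 242) [0.616 0.027 0.12 ]
(320, 362) [0.423 0.046 0.12 ]
```

View pics/c1.png

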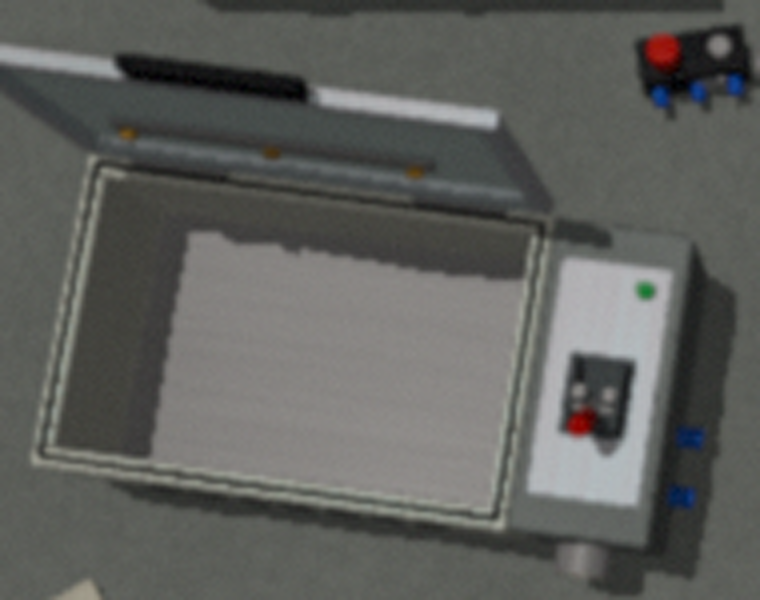

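View pics/c2.png

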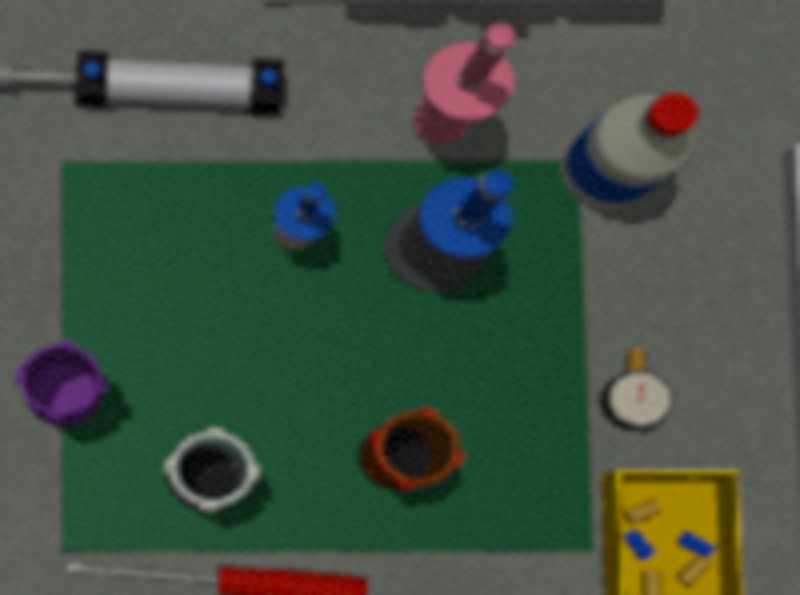

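The crops show the guard ellipse at (466,218) and the handle top at (499,183) in c2. The white rim is at (213,469) and the amber rim at (420,449). In c1 the chamber's outer rim corners are (93,157), (35,462), (505,525) and (552,215), and the red bat head is at (580,422), leaning towards the robot. I'll work out the frames from these.

```bash
cat >> h.py <<'E'
def go(x,y,z,phi=None,o=None):
    "print dx dy dz spin to TCP target; phi = world deg of tool y (mod 180)"
    o=o or get_obs()
    from scipy.spatial.transform import Rotation as Ro
    R=Ro.from_quat(o["tool_rot"]).as_matrix()
    d=R.T@(np.array([x,y,z])-o["position"])
    cur=np.degrees(np.arctan2(R[1,1],R[0,1]))
    s=0 if phi is None else -((phi-cur+90)%180-90)
    return np.round(d,4).tolist(),round(s,1),"cur phi %.1f"%cur,"pos",np.round(o["position"],4).tolist(),"q6 %.2f"%o["q"][5],"t %.1f"%o["time"]
E
python3 - <<'E'
from h import *
m=cams.camera_model("top");s=cams.camera_model("side")
P=[plane(m,(40+x/4,95+y/4),.12)[:2] for x,y in((93,157),(35,462),(505,525),(552,215))]
print(np.round(P,3))
for a,b in((0,1),(1,2),(2,3),(3,0)):
    d=P[b]-P[a];print(np.linalg.norm(d),np.degrees(np.arctan2(d[1],d[0])))
print("c",np.mean(P,0))
print("bat top/side tri",tri(m,(184.9,200),s,(229.5,153.4)))
print("handletop",plane(m,(354.7,142.3),.226),"guard",plane(m,(346.5,152.3),.122))
print("white",plane(m,(283.3,224),.095),"amber",plane(m,(335,218.3),.095))
# lid edge corners
for n,p in(("lidL",(-0+5,48)),("lidR",(497,118)),("tabL",(118,60)),("tabR",(305,92))):
    print(n,plane(m,(40+p[0]/4,95+p[1]/4),.32))
print(go(0.61,-0.20,0.25))
E
```

```text
[[0.671 0.41 ]
 [0.476 0.436]
 [0.436 0.142]
 [0.632 0.116]]
0.1966131996178024 172.18599296471152
0.2969397022423438 -97.6780783238819
0.1977654988933701 -7.411740971240193
0.29555619449002807 82.54499712570731
c [0.55386492 0.2760674 ]
bat top/side tri [0.49646706 0.09058938 0.16278035]
handletop [ 0.62286469 -0.30877752  0.226     ] guard [ 0.62184526 -0.30898536  0.122     ]
white [ 0.44315542 -0.14970612  0.095     ] amber [ 0.45741007 -0.28067226  0.095     ]
lidL [0.67943363 0.37882484 0.32      ]
lidR [0.64024414 0.1143079  0.32      ]
tabL [0.67263634 0.31788135 0.32      ]
tabR [0.65475592 0.21711057 0.32      ]
([-0.6416, -0.6482, -0.0273], 0, 'cur phi 74.0', 'pos', [0.1723, 0.6002, 0.2218], 'q6 -0.18', 't 0.1')
```

Emit:
{"api": "servo_tool", "payload": {
  "moves": "-0.30 -0.33 -0.08 -8.5 0.06;-0.30 -0.33 -0.08 -8.5 0.06;-0.30 -0.33 -0.08 -8.5 0.06;-0.30 -0.33 -0.08 -8.5 0.06;-0.30 -0.33 -0.08 -8.5 0.06;-0.30 -0.33 -0.08 -8.5 0.06;-0.30 -0.33 -0.08 -8.5 0.06;-0.30 -0.33 -0.08 -8.5 0.06;-0.30 -0.33 -0.08 -8.5 0.06;-0.30 -0.33 -0.08 -8.5 0.06",
  "grip_force": 25
}}

```text
time: 0.98
position: [0.3541, 0.231, 0.2964]
tool_rot: [0.066, 0.998, 0.0, 0.0]
ft_force: [0.4, 1.0, 0.3]
grip_width: 0.0601
grip_force: 0.0
```

Emit:
{"api": "servo_tool", "payload": {
  "moves": "-0.337 -0.5 0 0 0.06;-0.337 -0.5 0 0 0.06;-0.337 -0.5 0 0 0.06;-0.337 -0.5 0 0 0.06;-0.337 -0.5 0 0 0.06;-0.337 -0.5 0 0 0.06;-0.337 -0.5 0 0 0.06;-0.337 -0.5 0 0 0.06;-0.337 -0.5 0 0 0.06;-0.337 -0.5 0 0 0.06"
}}

```text
time: 1.82
position: [0.5397, -0.1422, 0.2958]
tool_rot: [0.066, 0.998, 0.0, -0.0]
ft_force: [0.3, 1.0, 0.1]
grip_width: 0.0598
grip_force: 0.0
```

```bash
python3 - <<'E'
from h import *
print(go(.622,-.309,.30,82.5))
E
```

```text
([-0.1035, -0.1545, -0.0043], np.float64(-0.1), 'cur phi 82.4', 'pos', [0.5397, -0.1422, 0.2958], 'q6 -1.90', 't 1.8')
```

Emit:
{"api": "servo_tool", "payload": {
  "moves": "-0.103 -0.154 -0.004 0 0.06;-0.103 -0.154 -0.004 0 0.06;-0.103 -0.154 -0.004 0 0.06;-0.103 -0.154 -0.004 0 0.06;-0.103 -0.154 -0.004 0 0.06;-0.103 -0.154 -0.004 0 0.06;-0.103 -0.154 -0.004 0 0.06"
}}

```text
time: 2.4
position: [0.621, -0.3072, 0.2987]
tool_rot: [0.067, 0.998, 0.001, -0.001]
ft_force: [-0.5, 0.5, 0.3]
grip_width: 0.0599
grip_force: 0.0
```

```bash
python3 - <<'E'
from h import *
print(go(.622,-.309,.162,82.5))
m=cams.camera_model("wrist");im=cams.camera("wrist");cv2.imwrite("pics/w1.png",im)
for z in(.226,.122):print(z,proj(m,(.622,-.309,z)))
C=-m["R"].T@m["t"];print(C)
print(blobs(im,(100,120,60),(125,255,255),60))
E
```

```text
([-0.0015, -0.0019, 0.1367], np.float64(-0.1), 'cur phi 82.4', 'pos', [0.621, -0.3072, 0.2987], 'q6 -2.06', 't 2.4')
0.226 (np.float64(251.94246017080866), np.float64(202.76668121993177))
0.122 (np.float64(252.60553310931357), np.float64(176.27705368386282))
[ 0.5431346  -0.29634516  0.46017233]
[((496.9, 11.0), [487, 5, 21, 13, 229]), ((142.8, 13.9), [136, 6, 14, 17, 106]), ((117.0, 17.9), [109, 12, 17, 13, 116]), ((489.4, 44.4), [480, 39, 20, 12, 205]), ((254.3, 174.4), [232, 154, 45, 43, 1420]), ((323.3, 168.9), [310, 155, 28, 29, 598]), ((13.1, 172.7), [0, 162, 29, 24, 547]), ((337.9, 181.6), [333, 177, 11, 10, 87]), ((193.5, 201.9), [171, 192, 37, 31, 418]), ((254.3, 201.7), [245, 193, 19, 18, 259]), ((447.5, 208.5), [444, 204, 8, 10, 62])]
```

View pics/w1.png

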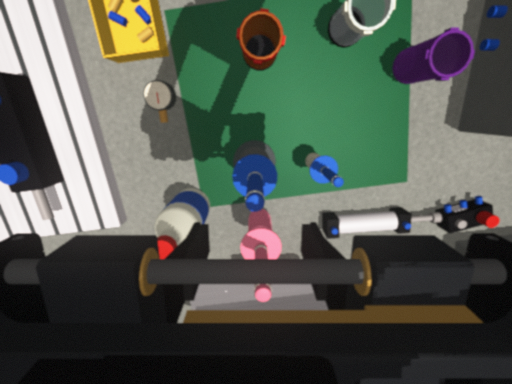

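The wrist view shows the blue handle top at (254,202), 1–2 mm from where I predicted it. That puts the brush directly below the tool, so I'm descending and gripping.

Emit:
{"api": "servo_tool", "payload": {
  "moves": "0 0 0.04 0 0.06;0 0 0.08 0 0.06;0 0 0.11 0 0.06;0 0 0.137 0 0.06;0 0 0.137 0 0.06;0 0 0.137 0 0.01;0 0 0.137 0 0.01;0 0 0.137 0 0.01;0 0 0.137 0 0.01;0 0 0.137 0 0.01",
  "grip_force": 35
}}

```text
time: 3.28
position: [0.6223, -0.3069, 0.1653]
tool_rot: [0.066, 0.998, -0.001, 0.002]
ft_force: [0.0, -0.0, -0.2]
grip_width: 0.0342
grip_force: 0.0
```

Emit:
{"api": "servo_tool", "payload": {
  "moves": "0 0 0 0 0.01;0 0 0 0 0.01;0 0 -0.03 0 0.01;0 0 -0.06 0 0.01;0 0 -0.1 0 0.01;0 0 -0.14 0 0.01;0 0 -0.14 0 0.01;0 0 -0.14 0 0.01"
}}

```text
time: 3.95
position: [0.6227, -0.3073, 0.307]
tool_rot: [0.066, 0.998, -0.002, 0.003]
ft_force: [-0.1, 0.0, -0.7]
grip_width: 0.0175
grip_force: 35.0
```

```bash
python3 - <<'E'
from h import *
m=cams.camera_model("side");mt=cams.camera_model("top");im=cams.camera("side");t=cams.camera("top")
cv2.imwrite("pics/s1.png",im);cv2.imwrite("pics/t1.png",t)
o=get_obs();p=o["position"];print(p,o["grip_width"])
tip=p+[0,0,.019-.175]
print("tip pred",proj(m,tip),"mid-bristle",proj(m,tip+[0,0,.045]))
print("white rim",proj(mt,(.4432,-.1497,.095)),"amber",proj(mt,(.4574,-.2807,.095)))
c=cv2.resize(im[130:330,200:400],None,fx=3,fy=3,interpolation=cv2.INTER_CUBIC);cv2.imwrite("pics/s1c.png",c)
print(go(.4432,-.1497,.3005,82.5))
E
```

```text
[ 0.62056819 -0.30585982  0.30191088] 0.01718645458305756
tip pred (np.float64(311.44202043607135), np.float64(241.57923157788719)) mid-bristle (np.float64(313.0762886335798), np.float64(231.73169278047777))
white rim (np.float64(283.29742167626466), np.float64(223.98238542482113)) amber (np.float64(335.01105899835716), np.float64(218.30395623114532))
([0.1963, 0.1315, 0.002], np.float64(-0.0), 'cur phi 82.5', 'pos', [0.6206, -0.3059, 0.3019], 'q6 -2.06', 't 4.0')
```

View pics/s1c.png

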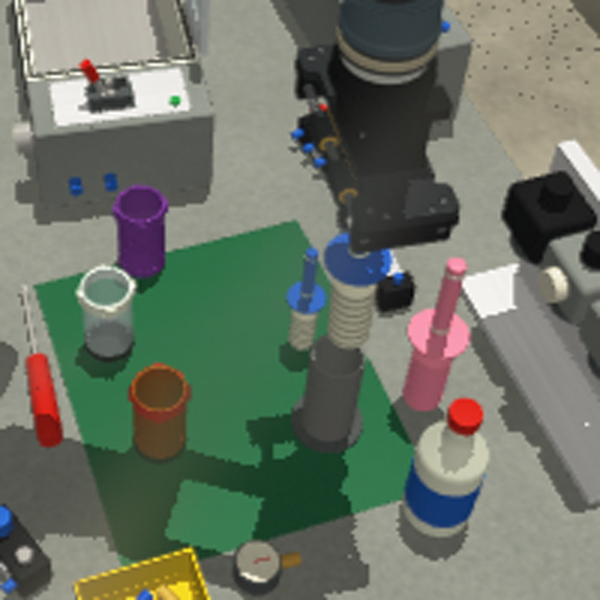

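```bash
python3 - <<'E'
from h import *
m=cams.camera_model("side");mt=cams.camera_model("top");im=cv2.imread("pics/s1.png");t=cv2.imread("pics/t1.png")
print("side white pred",proj(m,(.4432,-.1497,.095)),"seen 235.3,226.3; amber",proj(m,(.4574,-.2807,.095)),"seen ~",200+160/3,130+390/3)
print("pink? pot rim pred",proj(m,(.622,-.309,.118)))
for nm,i in(("s",im),("t",t)):print(nm,[b for b in blobs(i,(100,120,60),(125,255,255),40) if 290<b[0][0]<370])
p=np.array([.6206,-.3059,.302+.019])
print("guard pred s",proj(m,p+[0,0,.114-.175]),"t",proj(mt,p+[0,0,.116-.175]))
# white collar in current side/top
E
```

```text
side white pred (np.float64(234.71635107390094), np.float64(225.63463987437456)) seen 235.3,226.3; amber (np.float64(252.2917198259072), np.float64(259.69335918529174)) seen ~ 253.33333333333334 260.0
pink? pot rim pred (np.float64(311.38356452094786), np.float64(248.1613157399935))
s [((318.5, 217.3), [309, 208, 21, 17, 219]), ((302.0, 227.4), [296, 217, 13, 17, 117]), ((345.4, 297.6), [335, 285, 25, 21, 243]), ((349.2, 371.6), [343, 364, 14, 16, 167]), ((309.5, 380.9), [304, 378, 13, 6, 61])]
t [((306.0, 150.3), [299, 142, 16, 17, 196]), ((358.8, 285.9), [353, 281, 14, 12, 97])]
guard pred s (np.float64(315.8021053032497), np.float64(215.42252579108026)) t (np.float64(356.67552350666574), np.float64(139.5463931794961))
```

Emit:
{"api": "servo_tool", "payload": {
  "moves": "0.03 0.02 0 0 0.01;0.06 0.04 0 0 0.01;0.09 0.06 0 0 0.01;0.12 0.08 0 0 0.01;0.15 0.1 0 0 0.01;0.18 0.12 0 0 0.01;0.196 0.131 0 0 0.01;0.196 0.131 0 0 0.01;0.196 0.131 0 0 0.01;0.196 0.131 0 0 0.01"
}}

```text
time: 4.88
position: [0.4445, -0.1511, 0.3022]
tool_rot: [0.066, 0.998, 0.0, -0.0]
ft_force: [0.8, -0.4, -0.5]
grip_width: 0.0173
grip_force: 35.0
```

```bash
python3 - <<'E'
from h import *
print(go(.4432,-.1497,.30,82.5))
ms=cams.camera_model("side");mt=cams.camera_model("top")
m=cams.camera_model("wrist");im=cams.camera("wrist");s=cams.camera("side");t=cams.camera("top")
cv2.imwrite("pics/t2.png",t)
p=get_obs()["position"];tip=p+[0,0,.019-.175]
print("wrist tip",proj(m,tip),"rim",proj(m,(.4432,-.1497,.095)),"guard",proj(m,tip+[0,0,.114]))
print("side tip",proj(ms,tip),"rim",proj(ms,(.4432,-.1497,.095)),"guard",proj(ms,tip+[0,0,.114]))
b=proj(ms,tip);x,y=int(b[0])-50,int(b[1])-50
c=cv2.resize(s[y:y+100,x:x+100],(500,500),interpolation=cv2.INTER_CUBIC)
cv2.imwrite("pics/j1.png",np.hstack([c,cv2.resize(im[100:300,180:300],(300,500))]));print(x,y)
E
```

```text
([0.0015, 0.0013, 0.0022], np.float64(-0.0), 'cur phi 82.5', 'pos', [0.4445, -0.1511, 0.3022], 'q6 -2.01', 't 4.9')
wrist tip (np.float64(253.7439860101093), np.float64(179.686312279221)) rim (np.float64(255.0646499388017), np.float64(169.11378549075016)) guard (np.float64(253.32264646335688), np.float64(214.57075984867538))
side tip (np.float64(234.8014819491974), np.float64(215.09763473533351)) rim (np.float64(234.71635107390094), np.float64(225.63463987437456)) guard (np.float64(233.16493001583612), np.float64(188.42988298545382))
184 165
```

View pics/j1.png

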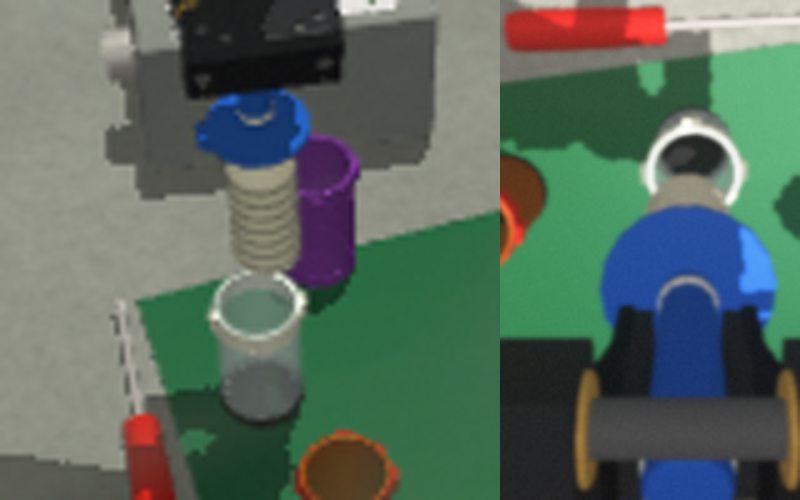

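The held brush is about 3 mm off the bowl axis in x and in y. I'll correct that, then go down while watching the force.

Emit:
{"api": "servo_tool", "payload": {
  "moves": "0.003 0.003 0 0 0.01;0.003 0.003 0.03 0 0.01;0.003 0.003 0.055 0 0.01;0.003 0.003 0.08 0 0.01;0.003 0.003 0.1 0 0.01;0.003 0.003 0.12 0 0.01;0.003 0.003 0.13 0 0.01;0.003 0.003 0.135 0 0.01;0.003 0.003 0.135 0 0.01"
}}

```text
time: 5.78
position: [0.4426, -0.148, 0.1683]
tool_rot: [0.066, 0.998, -0.0, 0.0]
ft_force: [0.0, -1.7, -1.1]
grip_width: 0.0172
grip_force: 35.0
```

Emit:
{"api": "servo_tool", "payload": {
  "moves": "0 0 0.002 0 0.01;0 0 0.002 0 0.01;0 0 0.002 0 0.01"
}}

```text
time: 6.03
position: [0.4432, -0.1482, 0.1681]
tool_rot: [0.066, 0.998, -0.001, 0.002]
ft_force: [-1.0, 2.0, 12.8]
grip_width: 0.0174
grip_force: 35.0
```

Emit:
{"api": "servo_tool", "payload": {
  "moves": "0 0 0.002 0 0.01;0 0 0.002 0 0.01;0 0 0.002 0 0.01"
}}

```text
time: 6.28
position: [0.4445, -0.1487, 0.1679]
tool_rot: [0.066, 0.998, -0.001, 0.003]
ft_force: [-1.4, 2.0, 24.9]
grip_width: 0.0177
grip_force: 35.0
```

The brush is on the bottom, with 13 then 25 N of contact force. Next: up towards the rim, down to the bottom again, then out.

Emit:
{"api": "servo_tool", "payload": {
  "moves": "0 0 -0.025 0 0.01;0 0 -0.05 0 0.01;0 0 -0.074 0 0.01;0 0 -0.074 0 0.01;0 0 -0.074 0 0.01;0 0 -0.05 0 0.01;0 0 -0.025 0 0.01;0 0 -0.006 0 0.01;0 0 -0.002 0 0.01;0 0 -0.001 0 0.01"
}}

```text
time: 7.12
position: [0.4414, -0.1472, 0.1652]
tool_rot: [0.066, 0.998, 0.001, -0.001]
ft_force: [-3.0, 2.5, 22.3]
grip_width: 0.0172
grip_force: 35.0
```

Emit:
{"api": "servo_tool", "payload": {
  "moves": "0 0 0 0 0.01;0 0 0 0 0.01;0 0 -0.002 0 0.01"
}}

```text
time: 7.37
position: [0.441, -0.147, 0.1664]
tool_rot: [0.066, 0.998, 0.001, -0.001]
ft_force: [-0.4, -0.3, -1.8]
grip_width: 0.017
grip_force: 35.0
```

Emit:
{"api": "servo_tool", "payload": {
  "moves": "0 0 -0.025 0 0.01;0 0 -0.05 0 0.01;0 0 -0.08 0 0.01;0 0 -0.11 0 0.01;0 0 -0.14 0 0.01;0 0 -0.14 0 0.01;0 0 -0.14 0 0.01"
}}

```text
time: 7.95
position: [0.4421, -0.1478, 0.3075]
tool_rot: [0.066, 0.998, -0.001, 0.001]
ft_force: [-0.9, -1.0, -2.3]
grip_width: 0.0174
grip_force: 35.0
```

```bash
python3 - <<'E'
from h import *
m=cams.camera_model("top");ms=cams.camera_model("side")
t=cams.camera("top");s=cams.camera("side")
cv2.imwrite("pics/t3.png",t);cv2.imwrite("pics/s3.png",s)
print("amber pred",proj(m,(.4574,-.2807,.095)),proj(ms,(.4574,-.2807,.095)))
for n,i in(("t",t),("s",s)):print(n,[b for b in blobs(i,(172,120,60),(12,255,255)) if 220<b[0][0]<350 and 200<b[0][1]<280])
print(go(.4574,-.279,.30,82.5))
E
```

```text
amber pred (np.float64(335.01105899835716), np.float64(218.30395623114532)) (np.float64(252.2917198259072), np.float64(259.69335918529174))
t [((343.5, 220.1), [342, 216, 4, 8, 19]), ((292.0, 255.7), [284, 251, 17, 10, 131]), ((318.8, 259.5), [315, 255, 7, 9, 42])]
s [((251.9, 265.1), [243, 257, 21, 14, 99])]
([-0.034, -0.1289, 0.005], np.float64(-0.0), 'cur phi 82.5', 'pos', [0.4406, -0.1468, 0.3053], 'q6 -2.00', 't 8.1')
```

Emit:
{"api": "servo_tool", "payload": {
  "moves": "-0.008 -0.03 0 0 0.01;-0.016 -0.06 0 0 0.01;-0.024 -0.09 0 0 0.01;-0.031 -0.12 0 0 0.01;-0.031 -0.129 0 0 0.01;-0.031 -0.129 0 0 0.01;-0.031 -0.129 0 0 0.01;-0.031 -0.129 0 0 0.01"
}}

```text
time: 8.72
position: [0.4547, -0.2776, 0.3058]
tool_rot: [0.065, 0.998, 0.002, -0.001]
ft_force: [0.7, 0.1, -0.6]
grip_width: 0.0172
grip_force: 35.0
```

```bash
python3 - <<'E'
from h import *
ms=cams.camera_model("side")
m=cams.camera_model("wrist");im=cams.camera("wrist");s=cams.camera("side")
p=get_obs()["position"];tip=p+[0,0,.019-.175];print(p)
print("wrist tip",proj(m,tip),"rim",proj(m,(.4574,-.279,.095)))
print("side tip",proj(ms,tip),"rim",proj(ms,(.4574,-.279,.095)))
b=proj(ms,tip);x,y=int(b[0])-50,int(b[1])-50
c=cv2.resize(s[y:y+100,x:x+100],(500,500),interpolation=cv2.INTER_CUBIC)
cv2.imwrite("pics/j2.png",np.hstack([c,cv2.resize(im[100:300,180:300],(300,500))]));print(x,y)
E
```

```text
[ 0.45518106 -0.2776347   0.30665471]
wrist tip (np.float64(253.74059985002535), np.float64(179.98287450475834)) rim (np.float64(252.99057411772264), np.float64(171.93995755208886))
side tip (np.float64(251.0128223810647), np.float64(247.6368737952809)) rim (np.float64(252.11090199333543), np.float64(259.20466688215924))
201 197
```

View pics/j2.png

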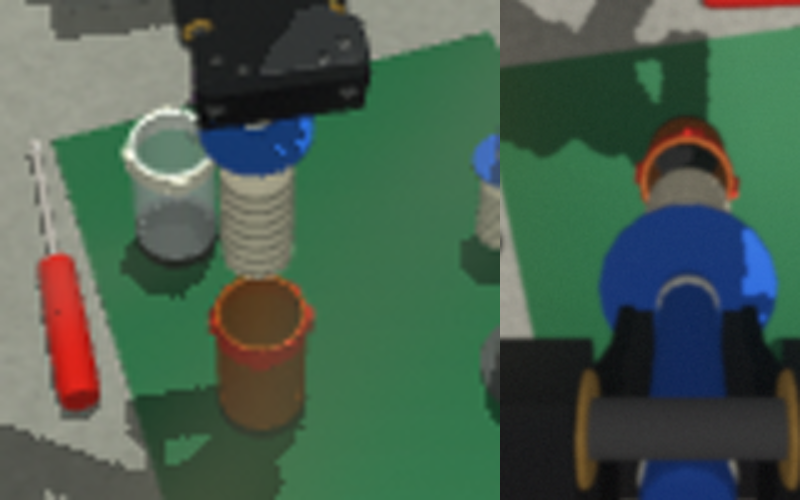

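The brush and the rim line up to within about 2 mm. I'm going down.

Emit:
{"api": "servo_tool", "payload": {
  "moves": "-0.002 0 0 0 0.01;-0.002 0 0.03 0 0.01;-0.002 0 0.06 0 0.01;-0.002 0 0.09 0 0.01;-0.002 0 0.11 0 0.01;-0.002 0 0.125 0 0.01;-0.002 0 0.133 0 0.01;-0.002 0 0.137 0 0.01;-0.002 0 0.137 0 0.01"
}}

```text
time: 9.57
position: [0.4576, -0.2793, 0.1699]
tool_rot: [0.065, 0.998, 0.0, -0.0]
ft_force: [-0.0, 0.2, -1.1]
grip_width: 0.0172
grip_force: 35.0
```

Emit:
{"api": "servo_tool", "payload": {
  "moves": "0 0 0.002 0 0.01;0 0 0.002 0 0.01;0 0 0.002 0 0.01"
}}

```text
time: 9.82
position: [0.458, -0.2801, 0.1691]
tool_rot: [0.066, 0.998, -0.001, 0.001]
ft_force: [-0.7, -0.3, -1.6]
grip_width: 0.0177
grip_force: 35.0
```

Emit:
{"api": "servo_tool", "payload": {
  "moves": "0 0 0.002 0 0.01;0 0 0.002 0 0.01;0 0 0.003 0 0.01;0 0 0.003 0 0.01"
}}

```text
time: 10.15
position: [0.4577, -0.2799, 0.1654]
tool_rot: [0.066, 0.998, -0.0, 0.0]
ft_force: [-0.2, 0.5, -0.2]
grip_width: 0.0173
grip_force: 35.0
```

Emit:
{"api": "servo_tool", "payload": {
  "moves": "0 0 0.001 0 0.01;0 0 0.002 0 0.01;0 0 0.002 0 0.01"
}}

```text
time: 10.4
position: [0.4581, -0.2802, 0.1653]
tool_rot: [0.066, 0.998, -0.001, 0.001]
ft_force: [-1.8, 0.9, 12.0]
grip_width: 0.0177
grip_force: 35.0
```

Emit:
{"api": "servo_tool", "payload": {
  "moves": "0 0 0.001 0 0.01;0 0 -0.025 0 0.01;0 0 -0.05 0 0.01;0 0 -0.073 0 0.01;0 0 -0.073 0 0.01;0 0 -0.073 0 0.01;0 0 -0.05 0 0.01;0 0 -0.025 0 0.01;0 0 -0.006 0 0.01;0 0 0 0 0.01"
}}

```text
time: 11.23
position: [0.4575, -0.2796, 0.1629]
tool_rot: [0.066, 0.998, 0.001, -0.0]
ft_force: [-2.8, 4.8, 45.9]
grip_width: 0.0173
grip_force: 35.0
```

Emit:
{"api": "servo_tool", "payload": {
  "moves": "0 0 0.001 0 0.01;0 0 0.001 0 0.01;0 0 0.001 0 0.01"
}}

```text
time: 11.48
position: [0.4575, -0.2792, 0.1631]
tool_rot: [0.066, 0.998, 0.001, -0.0]
ft_force: [-1.2, 2.4, 14.2]
grip_width: 0.0172
grip_force: 35.0
```

Emit:
{"api": "servo_tool", "payload": {
  "moves": "0 0 -0.025 0 0.01;0 0 -0.05 0 0.01;0 0 -0.08 0 0.01;0 0 -0.11 0 0.01;0 0 -0.14 0 0.01;0 0 -0.14 0 0.01;0 0 -0.14 0 0.01"
}}

```text
time: 12.07
position: [0.4577, -0.2799, 0.3025]
tool_rot: [0.066, 0.998, -0.001, 0.001]
ft_force: [-1.0, 0.7, -1.2]
grip_width: 0.0171
grip_force: 35.0
```

```bash
python3 - <<'E'
from h import *
print(go(.619,-.307,.305,82.5))
E
```

```text
([-0.1634, -0.0058, -0.0023], np.float64(-0.0), 'cur phi 82.5', 'pos', [0.4577, -0.2799, 0.3025], 'q6 -2.20', 't 12.1')
```

Emit:
{"api": "servo_tool", "payload": {
  "moves": "-0.03 -0.001 0 0 0.01;-0.06 -0.002 0 0 0.01;-0.09 -0.003 0 0 0.01;-0.12 -0.004 0 0 0.01;-0.15 -0.005 0 0 0.01;-0.163 -0.006 0 0 0.01;-0.163 -0.006 0 0 0.01;-0.163 -0.006 0 0 0.01;-0.163 -0.006 0 0 0.01"
}}

```text
time: 12.82
position: [0.6166, -0.3062, 0.2995]
tool_rot: [0.066, 0.998, 0.001, -0.002]
ft_force: [0.0, -0.4, -1.1]
grip_width: 0.0174
grip_force: 35.0
```

```bash
python3 - <<'E'
from h import *
ms=cams.camera_model("side")
m=cams.camera_model("wrist");im=cams.camera("wrist");s=cams.camera("side")
p=get_obs()["position"];tip=p+[0,0,.019-.175];print(p)
print("wrist tip",proj(m,tip),"rim",proj(m,(.622,-.308,.118)))
print("side tip",proj(ms,tip),"rim",proj(ms,(.622,-.308,.118)))
b=proj(ms,tip);x,y=int(b[0])-50,int(b[1])-50
c=cv2.resize(s[y:y+100,x:x+100],(500,500),interpolation=cv2.INTER_CUBIC)
cv2.imwrite("pics/j3.png",np.hstack([c,cv2.resize(im[100:300,180:300],(300,500))]));print(x,y)
E
```

```text
[ 0.61689808 -0.30657465  0.30119258]
wrist tip (np.float64(253.54519453210358), np.float64(180.24574626223654)) rim (np.float64(253.00502159000902), np.float64(179.11364917127244))
side tip (np.float64(310.2814559038143), np.float64(242.2667580465331)) rim (np.float64(311.24492151803497), np.float64(247.87930018976283))
260 192
```

View pics/j3.png

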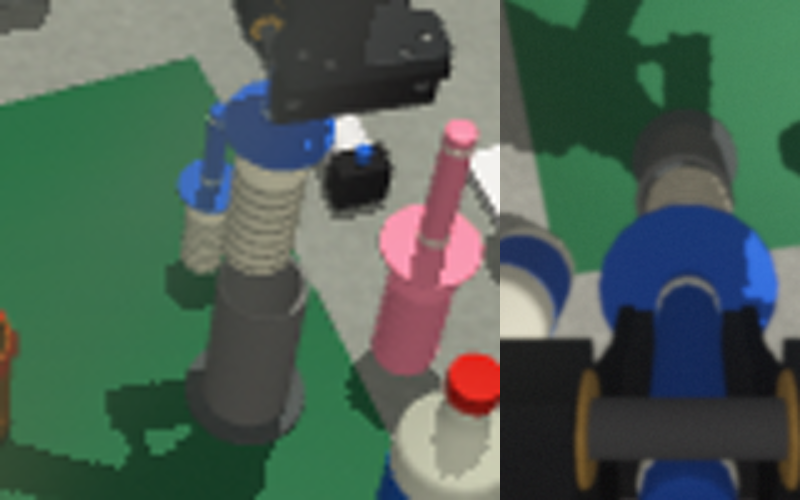

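Emit:
{"api": "servo_tool", "payload": {
  "moves": "-0.003 0 0 0 0.01;-0.003 0 0.02 0 0.01;-0.003 0 0.04 0 0.01;-0.003 0 0.06 0 0.01;-0.003 0 0.08 0 0.01;-0.003 0 0.1 0 0.01;-0.003 0 0.12 0 0.01;-0.003 0 0.13 0 0.01;-0.003 0 0.13 0 0.01"
}}

```text
time: 13.67
position: [0.6194, -0.3064, 0.1695]
tool_rot: [0.066, 0.998, 0.002, -0.002]
ft_force: [0.0, 0.5, -1.1]
grip_width: 0.0168
grip_force: 35.0
```

Emit:
{"api": "servo_tool", "payload": {
  "moves": "0 0 0.003 0 0.01;0 0 0.006 0 0.01;0 0 0.006 0 0.01;0 0 0.006 0 0.01"
}}

```text
time: 14.0
position: [0.6218, -0.3077, 0.1672]
tool_rot: [0.066, 0.998, -0.0, 0.001]
ft_force: [-0.7, 0.5, -0.8]
grip_width: 0.0175
grip_force: 35.0
```

```bash
python3 - <<'E'
from h import *
ms=cams.camera_model("side");s=cams.camera("side")
p=get_obs();print(p["position"],p["ft_force"])
s0=cv2.imread("pics/side0.png")
for i in(s0,s):print([b for b in blobs(i,(100,120,60),(125,255,255),60) if 290<b[0][0]<340 and b[0][1]<270])
E
```

```text
[ 0.62178435 -0.30769693  0.16722375] [ 0.94449168  0.49992653 -1.35508655]
[((301.8, 228.9), [296, 224, 13, 10, 90]), ((312.1, 245.0), [302, 229, 21, 28, 336])]
[((300.3, 227.8), [296, 219, 10, 15, 80]), ((310.0, 248.4), [303, 239, 20, 17, 160])]
```

Emit:
{"api": "servo_tool", "payload": {
  "moves": "0 0 0.002 0 0.01;0 0 0.003 0 0.01;0 0 0.003 0 0.01"
}}

```text
time: 14.3
position: [0.6215, -0.3075, 0.1636]
tool_rot: [0.066, 0.998, -0.0, 0.0]
ft_force: [-0.4, -0.2, 1.3]
grip_width: 0.0171
grip_force: 35.0
```

Emit:
{"api": "servo_tool", "payload": {
  "moves": "0 0 0.002 0 0.01;0 0 0.003 0 0.01;0 0 0.003 0 0.01"
}}

```text
time: 14.55
position: [0.6215, -0.3076, 0.1635]
tool_rot: [0.066, 0.998, -0.001, 0.001]
ft_force: [-3.6, 1.4, 12.0]
grip_width: 0.0173
grip_force: 35.0
```

The brush is seated. Releasing and rising.

Emit:
{"api": "servo_tool", "payload": {
  "moves": "0 0 -0.002 0 0.05;0 0 -0.002 0 0.06;0 0 -0.002 0 0.06;0 0 -0.002 0 0.06;0 0 -0.02 0 0.06;0 0 -0.06 0 0.06;0 0 -0.1 0 0.08;0 0 -0.12 0 0.08;0 0 -0.12 0 0.08"
}}

```text
time: 15.3
position: [0.6242, -0.3093, 0.2868]
tool_rot: [0.066, 0.998, -0.003, 0.005]
ft_force: [0.9, 0.0, 0.7]
grip_width: 0.0693
grip_force: 0.0
```

Emit:
{"api": "servo_tool", "payload": {
  "moves": "0.04 0.02 0 0 0.08;0.08 0.05 0 0 0.08;0.11 0.07 0 0 0.08;0.14 0.1 0 0 0.08;0.17 0.12 0 0 0.08;0.197 0.135 0 0 0.08;0.197 0.135 0 0 0.08;0.197 0.135 0 0 0.08;0.197 0.135 0 0 0.08"
}}

```text
time: 16.05
position: [0.4443, -0.1482, 0.28]
tool_rot: [0.066, 0.998, -0.0, 0.0]
ft_force: [0.4, 0.6, -0.8]
grip_width: 0.0801
grip_force: 0.0
```

```bash
python3 - <<'E'
from h import *
o=get_obs()
m=cams.camera_model("wrist");im=cams.camera("wrist");s=cams.camera("side");cv2.imwrite("pics/s4.png",s);cv2.imwrite("pics/w4.png",im)
print(o["position"],"rim pred",proj(m,(.4425,-.1465,.095)))
print([b for b in blobs(s,(100,120,60),(125,255,255),60) if 290<b[0][0]<340 and b[0][1]<270])
h=cv2.cvtColor(im,cv2.COLOR_BGR2HSV)
u,v=map(int,proj(m,(.4425,-.1465,.095)))
c=np.hstack([cv2.resize(s[150:300,200:350],(450,450)),cv2.resize(im[v-60:v+60,u-50:u+50],(375,450))[:,:350]])
cv2.imwrite("pics/j4.png",c);print(u-50,v-60)
E
```

```text
[ 0.44433764 -0.14821937  0.27997049] rim pred (np.float64(255.38639948243753), np.float64(171.94075023003072))
[((301.8, 228.9), [296, 224, 13, 10, 87]), ((312.6, 245.1), [302, 230, 21, 27, 336])]
205 111
```

View pics/j4.png

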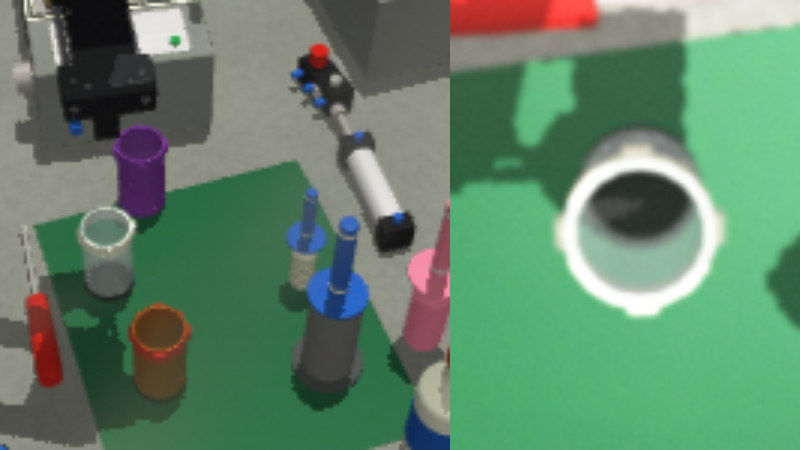

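The side view shows the brush back in its pot, upright. In the wrist view the white rim is centred at (255.7,172.9), within 1 mm of the prediction, so I'm grasping that bowl.

Emit:
{"api": "servo_tool", "payload": {
  "moves": "0.001 0.0015 0.04 0 0.085;0.001 0.0015 0.08 0 0.085;0.001 0.0015 0.12 0 0.085;0.001 0.0015 0.16 0 0.085;0.001 0.0015 0.19 0 0.085;0.001 0.0015 0.215 0 0.085;0.001 0.0015 0.232 0 0.085;0.001 0.0015 0.232 0 0.085;0.001 0.0015 0.232 0 0.04;0.001 0.0015 0.232 0 0.04",
  "grip_force": 22
}}

```text
time: 16.98
position: [0.4439, -0.147, 0.0484]
tool_rot: [0.066, 0.998, -0.0, 0.001]
ft_force: [-0.3, 0.6, -0.2]
grip_width: 0.0782
grip_force: 0.0
```

Emit:
{"api": "servo_tool", "payload": {
  "moves": "0 0 0 0 0.04;0 0 0 0 0.04;0 0 0 0 0.04;0 0 0 0 0.04;0 0 0 0 0.04;0 0 0 0 0.04"
}}

```text
time: 17.48
position: [0.4435, -0.1465, 0.0489]
tool_rot: [0.066, 0.998, -0.0, 0.001]
ft_force: [0.5, -0.5, 5.4]
grip_width: 0.0505
grip_force: 22.0
```

Emit:
{"api": "servo_tool", "payload": {
  "moves": "0 0 -0.03 0 0.04;0 0 -0.07 0 0.04;0 0 -0.11 0 0.04;0 0 -0.15 0 0.04;0 0 -0.19 0 0.04;0 0 -0.22 0 0.04;0 0.03 -0.22 0 0.04;-0.002 0.06 -0.22 0 0.04;-0.004 0.09 -0.22 0 0.04;-0.006 0.12 -0.22 0 0.04"
}}

```text
time: 18.32
position: [0.4637, -0.0265, 0.268]
tool_rot: [0.066, 0.998, 0.0, -0.0]
ft_force: [-0.4, 0.7, -1.3]
grip_width: 0.0506
grip_force: 22.0
```

```bash
python3 - <<'E'
from h import *
o=get_obs();print(go(.5377,.3437,.27,82.5),o["grip_width"])
E
```

```text
([-0.0244, 0.3768, -0.0019], np.float64(-0.1), 'cur phi 82.4', 'pos', [0.4637, -0.0265, 0.268], 'q6 -1.74', 't 18.3') 0.05062996313718303
```

Emit:
{"api": "servo_tool", "payload": {
  "moves": "-0.003 0.04 0 0 0.04;-0.006 0.08 0 0 0.04;-0.009 0.12 0 0 0.04;-0.012 0.16 0 0 0.04;-0.015 0.2 0 0 0.04;-0.018 0.24 0 0 0.04;-0.021 0.28 0 0 0.04;-0.023 0.32 0 0 0.04;-0.024 0.355 0 0 0.04;-0.024 0.377 0 0 0.04"
}}

```text
time: 19.15
position: [0.5371, 0.3463, 0.267]
tool_rot: [0.064, 0.998, 0.0, -0.001]
ft_force: [0.0, 1.0, -1.8]
grip_width: 0.0505
grip_force: 22.0
```

Emit:
{"api": "servo_tool", "payload": {
  "moves": "0 0 0 0 0.04;0 0 0 0 0.04;0 0 0 0 0.04"
}}

```text
time: 19.4
position: [0.5368, 0.3418, 0.2671]
tool_rot: [0.066, 0.998, -0.001, -0.001]
ft_force: [-1.0, -0.5, -1.3]
grip_width: 0.0506
grip_force: 22.0
```

```bash
python3 - <<'E'
from h import *
o=get_obs();print(go(.5377,.3437,.062,82.5),o["grip_width"])
m=cams.camera_model("wrist");im=cams.camera("wrist");mt=cams.camera_model("top");t=cams.camera("top")
cv2.imwrite("pics/w5.png",im);s=cams.camera("side");cv2.imwrite("pics/s5.png",s)
cv2.imwrite("pics/j5.png",np.hstack([cv2.resize(t[95:245,40:230],(400,316)),cv2.resize(im,(400,316))]))
E
```

```text
([-0.0011, 0.0024, 0.2051], np.float64(-0.0), 'cur phi 82.5', 'pos', [0.5368, 0.3418, 0.2671], 'q6 -1.05', 't 19.4') 0.050579995544894674
```

View pics/j5.png

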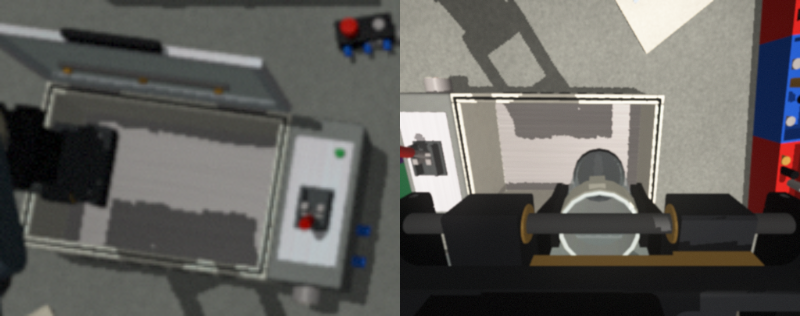

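The held bowl is over the chamber with clearance to the walls and the lid. Lowering it.

Emit:
{"api": "servo_tool", "payload": {
  "moves": "0 0 0.03 0 0.04;0 0 0.06 0 0.04;0 0 0.09 0 0.04;0 0 0.12 0 0.04;0 0 0.15 0 0.04;0 0 0.175 0 0.04;0 0 0.192 0 0.04;0 0 0.2 0 0.04;0 0 0.203 0 0.04;0 0 0.203 0 0.04"
}}

```text
time: 20.38
position: [0.5381, 0.3421, 0.0652]
tool_rot: [0.066, 0.998, -0.0, -0.0]
ft_force: [-0.3, -0.3, -1.5]
grip_width: 0.0509
grip_force: 22.0
```

Emit:
{"api": "servo_tool", "payload": {
  "moves": "0 0 0.002 0 0.04;0 0 0.003 0 0.04;0 0 0.003 0 0.04"
}}

```text
time: 20.63
position: [0.5385, 0.3429, 0.0633]
tool_rot: [0.066, 0.998, 0.0, 0.001]
ft_force: [0.2, -0.0, -1.6]
grip_width: 0.0506
grip_force: 22.0
```

Emit:
{"api": "servo_tool", "payload": {
  "moves": "0 0 0.002 0 0.04;0 0 0.003 0 0.04;0 0 0.003 0 0.04"
}}

```text
time: 20.88
position: [0.5384, 0.343, 0.0609]
tool_rot: [0.066, 0.998, 0.0, 0.001]
ft_force: [-1.8, -1.2, 5.0]
grip_width: 0.0507
grip_force: 22.0
```

Emit:
{"api": "servo_tool", "payload": {
  "moves": "0 0 0.001 0 0.04;0 0 0.002 0 0.04;0 0 0.002 0 0.04"
}}

```text
time: 21.13
position: [0.5384, 0.3429, 0.0608]
tool_rot: [0.066, 0.998, 0.0, 0.001]
ft_force: [-3.9, -2.5, 15.4]
grip_width: 0.0511
grip_force: 22.0
```

Emit:
{"api": "servo_tool", "payload": {
  "moves": "0 0 -0.002 0 0.06;0 0 -0.002 0 0.07;0 0 -0.002 0 0.07;0 0 -0.002 0 0.07;0 0 -0.03 0 0.07;0 0 -0.07 0 0.07;0 0 -0.11 0 0.07;0 0 -0.15 0 0.07;0 0 -0.19 0 0.07;0 0 -0.22 0 0.07"
}}

```text
time: 21.97
position: [0.5385, 0.3431, 0.2805]
tool_rot: [0.066, 0.998, 0.001, 0.002]
ft_force: [0.4, 0.6, 0.9]
grip_width: 0.07
grip_force: 0.0
```

```bash
python3 - <<'E'
from h import *
print(go(.458,-.279,.28,82.5))
t=cams.camera("top");s=cams.camera("side");cv2.imwrite("pics/t6.png",t)
m=cams.camera_model("top")
print([b for b in blobs(s,(172,120,60),(12,255,255)) if 220<b[0][0]<350 and 200<b[0][1]<280],[b for b in blobs(t,(172,120,60),(10,255,255)) if 250<b[0][0]<380 and 200<b[0][1]<280])
E
```

```text
([-0.0017, -0.6272, -0.0006], np.float64(-0.0), 'cur phi 82.5', 'pos', [0.5385, 0.3431, 0.2805], 'q6 -1.05', 't 22.0')
[((347.4, 234.7), [344, 231, 7, 8, 18]), ((342.9, 257.7), [337, 250, 13, 16, 54]), ((252.0, 265.0), [243, 257, 21, 14, 96])] [((327.2, 221.6), [322, 212, 15, 18, 78]), ((303.1, 257.2), [284, 252, 38, 12, 337])]
```

Emit:
{"api": "servo_tool", "payload": {
  "moves": "0 -0.04 0 0 0.08;0 -0.08 0 0 0.08;0 -0.12 0 0 0.08;0 -0.16 0 0 0.08;0 -0.2 0 0 0.08;0 -0.24 0 0 0.08;0 -0.28 0 0 0.08;0 -0.32 0 0 0.08;0 -0.36 0 0 0.08;0 -0.4 0 0 0.08"
}}

```text
time: 22.9
position: [0.4841, -0.0554, 0.276]
tool_rot: [0.066, 0.998, 0.0, -0.001]
ft_force: [0.7, -0.1, -0.3]
grip_width: 0.0802
grip_force: 0.0
```

Emit:
{"api": "servo_tool", "payload": {
  "moves": "0 -0.04 0 0 0.085;0 -0.08 0 0 0.085;0 -0.12 0 0 0.085;-0.001 -0.16 0 0 0.085;-0.002 -0.2 0 0 0.085;-0.002 -0.227 0 0 0.085;-0.002 -0.227 0 0 0.085;-0.002 -0.227 0 0 0.085;-0.002 -0.227 0 0 0.085"
}}

```text
time: 23.65
position: [0.4569, -0.2782, 0.2759]
tool_rot: [0.066, 0.998, 0.001, -0.001]
ft_force: [0.2, 0.1, -0.3]
grip_width: 0.0848
grip_force: 0.0
```

```bash
python3 - <<'E'
from h import *
o=get_obs()
m=cams.camera_model("wrist");im=cams.camera("wrist");cv2.imwrite("pics/w7.png",im)
print(go(.458,-.279,.048,82.5))
print("rim pred",proj(m,(.458,-.279,.095)))
h=cv2.cvtColor(im,cv2.COLOR_BGR2HSV)
print(blobs(im,(0,120,60),(16,255,255),40))
u,v=map(int,proj(m,(.458,-.279,.095)))
cv2.imwrite("pics/j7.png",cv2.resize(im[v-60:v+60,u-60:u+60],(480,480)));print(u-60,v-60)
E
```

```text
([-0.0015, -0.0016, 0.2282], np.float64(0.0), 'cur phi 82.5', 'pos', [0.4571, -0.2777, 0.2762], 'q6 -2.20', 't 23.7')
rim pred (np.float64(253.34309928363686), np.float64(175.54006736385003))
[((295.6, 90.5), [261, 81, 71, 20, 1211]), ((254.3, 174.3), [232, 148, 46, 50, 1182])]
193 115
```

View pics/j7.png

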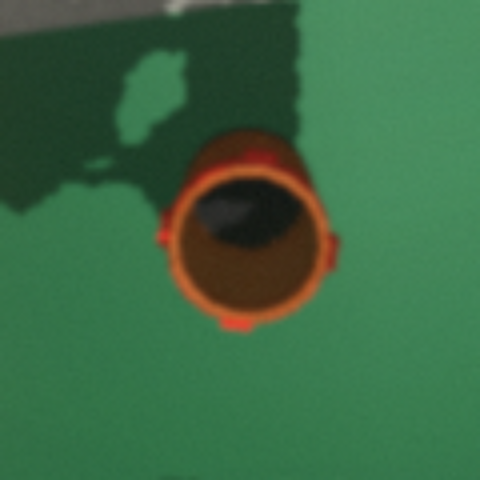

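The amber rim is centred at (255.5,175.8), so the bowl is at (0.458,-0.2765). Grasping it.

Emit:
{"api": "servo_tool", "payload": {
  "moves": "-0.001 0.001 0.04 0 0.085;-0.001 0.001 0.08 0 0.085;-0.001 0.001 0.12 0 0.085;-0.001 0.001 0.16 0 0.085;-0.001 0.001 0.19 0 0.085;-0.001 0.001 0.215 0 0.085;-0.001 0.001 0.228 0 0.085;-0.001 0.001 0.228 0 0.085;-0.001 0.001 0.228 0 0.04;-0.001 0.001 0.228 0 0.04"
}}

```text
time: 24.53
position: [0.4596, -0.2779, 0.0501]
tool_rot: [0.065, 0.998, -0.001, 0.001]
ft_force: [0.9, -1.0, 0.2]
grip_width: 0.0781
grip_force: 0.0
```

Emit:
{"api": "servo_tool", "payload": {
  "moves": "0 0 0 0 0.04;0 0 0 0 0.04;0 0 0 0 0.04;0 0 0 0 0.04;0 0 0 0 0.04;0 0 -0.03 0 0.04;0 0 -0.07 0 0.04;0 0 -0.11 0 0.04;0 0 -0.15 0 0.04;0 0 -0.19 0 0.04"
}}

```text
time: 25.37
position: [0.458, -0.2778, 0.2407]
tool_rot: [0.066, 0.998, 0.0, -0.0]
ft_force: [0.9, -0.6, -1.3]
grip_width: 0.0525
grip_force: 22.0
```

Emit:
{"api": "servo_tool", "payload": {
  "moves": "0 0 -0.03 0 0.04;0 0.04 -0.03 0 0.04;0 0.08 -0.03 0 0.04;0 0.12 -0.03 0 0.04;0 0.16 -0.03 0 0.04;0 0.2 -0.03 0 0.04;0 0.24 -0.03 0 0.04;0 0.28 -0.03 0 0.04;0 0.31 -0.03 0 0.04;0 0.34 -0.03 0 0.04"
}}

```text
time: 26.2
position: [0.5025, 0.0608, 0.2689]
tool_rot: [0.065, 0.998, 0.0, -0.0]
ft_force: [0.7, 0.2, -1.5]
grip_width: 0.0521
grip_force: 22.0
```

```bash
python3 - <<'E'
from h import *
o=get_obs();print(go(.522,.2248,.27,82.5),o["grip_width"])
E
```

```text
([0.002, 0.1651, -0.0011], np.float64(0.0), 'cur phi 82.5', 'pos', [0.5025, 0.0608, 0.2689], 'q6 -1.54', 't 26.2') 0.05210604714124762
```

Emit:
{"api": "servo_tool", "payload": {
  "moves": "0 0.04 0 0 0.04;0 0.08 0 0 0.04;0.002 0.12 0 0 0.04;0.002 0.15 0 0 0.04;0.002 0.165 0 0 0.04;0.002 0.165 0 0 0.04;0.002 0.165 0 0 0.04"
}}

```text
time: 26.78
position: [0.5222, 0.2229, 0.2685]
tool_rot: [0.065, 0.998, -0.001, -0.001]
ft_force: [-0.4, 0.1, -1.3]
grip_width: 0.0524
grip_force: 22.0
```

Emit:
{"api": "servo_tool", "payload": {
  "moves": "0 0 0.03 0 0.04;0 0 0.06 0 0.04;0 0 0.09 0 0.04;0 0 0.12 0 0.04;0 0 0.15 0 0.04;0 0 0.175 0 0.04;0 0 0.192 0 0.04;0 0 0.2 0 0.04;0 0 0.202 0 0.04;0 0 0.202 0 0.04"
}}

```text
time: 27.62
position: [0.5231, 0.2216, 0.0671]
tool_rot: [0.066, 0.998, -0.0, -0.0]
ft_force: [0.3, -0.4, -0.3]
grip_width: 0.052
grip_force: 22.0
```

Emit:
{"api": "servo_tool", "payload": {
  "moves": "0 0 0.002 0 0.04;0 0 0.003 0 0.04;0 0 0.003 0 0.04"
}}

```text
time: 27.87
position: [0.5236, 0.2227, 0.0651]
tool_rot: [0.066, 0.998, 0.0, 0.001]
ft_force: [-0.2, 0.1, -0.4]
grip_width: 0.0522
grip_force: 22.0
```

Emit:
{"api": "servo_tool", "payload": {
  "moves": "0 0 0.002 0 0.04;0 0 0.003 0 0.04;0 0 0.003 0 0.04"
}}

```text
time: 28.12
position: [0.5234, 0.2228, 0.0619]
tool_rot: [0.066, 0.998, 0.0, 0.001]
ft_force: [0.2, 0.5, 3.5]
grip_width: 0.0522
grip_force: 22.0
```

Emit:
{"api": "servo_tool", "payload": {
  "moves": "0 0 0.001 0 0.04;0 0 0.001 0 0.04;0 0 0 0 0.06;0 0 0 0 0.07;0 0 0 0 0.07;0 0 0 0 0.07;0 0 -0.03 0 0.07;0 0 -0.07 0 0.07;0 0 -0.11 0 0.07;0 0 -0.15 0 0.07"
}}

```text
time: 28.95
position: [0.5222, 0.2224, 0.212]
tool_rot: [0.066, 0.998, -0.0, -0.001]
ft_force: [1.5, 0.9, -1.2]
grip_width: 0.0698
grip_force: 0.0
```

Emit:
{"api": "servo_tool", "payload": {
  "moves": "0 0 -0.04 0 0.0;0 0 -0.08 0 0.0;0 0 -0.12 0 0.0;0 0 -0.16 0 0.0;0 0 -0.19 0 0.0;0.03 0 -0.19 0 0.0;0.03 0 -0.19 0 0.0;0.03 0 -0.19 0 0.0"
}}

```text
time: 29.62
position: [0.492, 0.2266, 0.4014]
tool_rot: [0.065, 0.998, -0.0, 0.0]
ft_force: [0.9, 0.1, -0.7]
grip_width: 0.0244
grip_force: 0.0
```

```bash
python3 - <<'E'
from h import *
print(go(.7025,.256,.40,82.5))
m=cams.camera_model("wrist");im=cams.camera("wrist");mt=cams.camera_model("top");t=cams.camera("top");s=cams.camera("side");ms=cams.camera_model("side")
cv2.imwrite("pics/s8.png",s);cv2.imwrite("pics/t8.png",t)
cv2.imwrite("pics/j8.png",np.hstack([cv2.resize(s[40:190,180:330],(400,400),interpolation=cv2.INTER_CUBIC),cv2.resize(im,(400,400))]))
for th in(1.4,1.5,1.57,1.65,1.75):
    P=[]
    for y in(-.15,.15):
        bx=.1-.2*np.cos(th);z=.12+.2*np.sin(th)
        X=(.554+.9914*bx+.1305*y,.276-.1305*bx+.9914*y,z);P+= [np.round(proj(mt,X),1).tolist(),np.round(proj(ms,X),1).tolist()]
    print(th,P)
E
```

```text
([-0.2049, 0.0565, 0.0014], np.float64(0.0), 'cur phi 82.5', 'pos', [0.492, 0.2266, 0.4014], 'q6 -1.21', 't 29.6')
1.4 [[162.0, 143.4], [257.1, 103.4], [23.4, 125.8], [242.0, 53.6]]
1.5 [[163.2, 134.1], [263.5, 102.1], [24.6, 116.5], [247.5, 52.5]]
1.57 [[164.2, 127.6], [267.9, 101.5], [25.8, 110.2], [251.4, 52.0]]
1.65 [[165.4, 120.5], [273.0, 101.1], [27.3, 103.1], [255.8, 51.7]]
1.75 [[167.0, 111.9], [279.2, 101.1], [29.6, 94.6], [261.3, 51.9]]
```

View pics/j8.png

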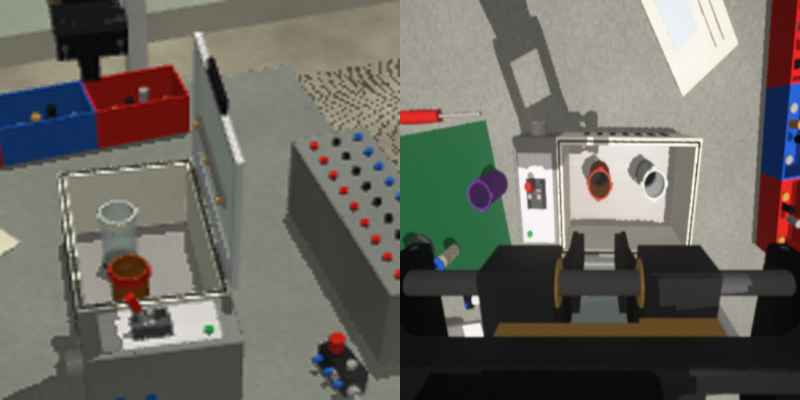

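Both bowls stand upright in the chamber, and the lid is at about 1.6 rad. I'm crossing over the lid to get behind it.

Emit:
{"api": "servo_tool", "payload": {
  "moves": "-0.04 0.01 0 0 0;-0.08 0.02 0 0 0;-0.12 0.03 0 0 0;-0.15 0.04 0 0 0;-0.18 0.05 0 0 0;-0.205 0.056 0 0 0;-0.205 0.056 0 0 0;-0.205 0.056 0 0 0;-0.205 0.056 0 0 0"
}}

```text
time: 30.52
position: [0.7034, 0.2549, 0.3994]
tool_rot: [0.066, 0.998, -0.0, -0.001]
ft_force: [0.5, -0.4, -0.4]
grip_width: 0.0006
grip_force: 0.0
```

Emit:
{"api": "servo_tool", "payload": {
  "moves": "0 0 0.03 0 0;0 0 0.06 0 0;0 0 0.09 0 0;0 0 0.105 0 0;0 0 0.105 0 0;0 0 0.105 0 0"
}}

```text
time: 31.02
position: [0.7026, 0.2552, 0.2962]
tool_rot: [0.066, 0.998, -0.0, -0.001]
ft_force: [-0.6, -0.6, 0.2]
grip_width: 0.0
grip_force: 0.0
```

```bash
python3 - <<'E'
from h import *
o=get_obs();p=o["position"]
d=p-[.554,.276,0];print(p,"box x",d[0]*.9914-d[1]*.1305,"y",d[0]*.1305+d[1]*.9914,o["ft_force"],o["grip_width"])
x0=d[0]*.9914-d[1]*.1305
for th in np.arange(1.5,-.01,-.15):
    X=.1-.17*np.cos(th)+.004*np.sin(th)+.010;Z=.12+.17*np.sin(th)+.004*np.cos(th)
    print(round(th,2),"dx",round(x0-X,3),"dz",round(p[2]-Z,3))
E
```

```text
[0.70258153 0.25516357 0.29619041] box x 0.15002288345339362 y -0.0012673481646860649 [-0.59725399 -0.62457889  0.18829101] 1.357679226951015e-05
1.5 dx 0.048 dz 0.006
1.35 dx 0.073 dz 0.009
1.2 dx 0.098 dz 0.016
1.05 dx 0.121 dz 0.027
0.9 dx 0.143 dz 0.041
0.75 dx 0.162 dz 0.057
0.6 dx 0.178 dz 0.077
0.45 dx 0.191 dz 0.099
0.3 dx 0.201 dz 0.122
0.15 dx 0.208 dz 0.147
0.0 dx 0.21 dz 0.172
```

Emit:
{"api": "servo_tool", "payload": {
  "moves": "0.015 0 0 0 0;0.03 0 0.003 0 0;0.042 0 0.005 0 0;0.055 0 0.007 0 0;0.067 0 0.009 0 0;0.079 0 0.011 0 0;0.091 0 0.014 0 0;0.103 0 0.018 0 0;0.115 0 0.024 0 0;0.126 0 0.03 0 0"
}}

```text
time: 31.85
position: [0.581, 0.2724, 0.271]
tool_rot: [0.066, 0.998, 0.002, 0.005]
ft_force: [1.5, 0.5, 2.9]
grip_width: 0.0005
grip_force: 1.2
```

Emit:
{"api": "servo_tool", "payload": {
  "moves": "0.01 0 0.006 0 0;0.019 0 0.013 0 0;0.028 0 0.02 0 0;0.037 0 0.028 0 0;0.045 0 0.037 0 0;0.052 0 0.047 0 0;0.059 0 0.058 0 0;0.065 0 0.069 0 0;0.07 0 0.08 0 0;0.074 0 0.091 0 0"
}}

```text
time: 32.68
position: [0.5071, 0.2824, 0.1783]
tool_rot: [0.065, 0.998, 0.001, 0.003]
ft_force: [0.2, -0.7, 1.5]
grip_width: 0.0001
grip_force: 0.7
```

Emit:
{"api": "servo_tool", "payload": {
  "moves": "0.004 0 0.01 0 0;0.006 0 0.02 0 0;0.008 0 0.03 0 0;0.01 0 0.038 0 0;0.01 0 0.043 0 0;0.01 0 0.045 0 0;0.01 0 0.045 0 0"
}}

```text
time: 33.27
position: [0.4954, 0.2825, 0.1296]
tool_rot: [0.066, 0.998, -0.0, -0.0]
ft_force: [-0.3, -0.3, 0.1]
grip_width: 0.0007
grip_force: 0.0
```

```bash
python3 - <<'E'
from h import *
o=get_obs();p=o["position"];print(p,o["ft_force"])
t=cams.camera("top");s=cams.camera("side")
cv2.imwrite("pics/j9.png",np.hstack([cv2.resize(s[90:240,180:330],(400,400),interpolation=cv2.INTER_CUBIC),cv2.resize(t[95:245,40:190+40],(400,400))]))
E
```

```text
[0.49538923 0.28253315 0.12957988] [-0.26055188 -0.25298631  0.09910783]
```

View pics/j9.png

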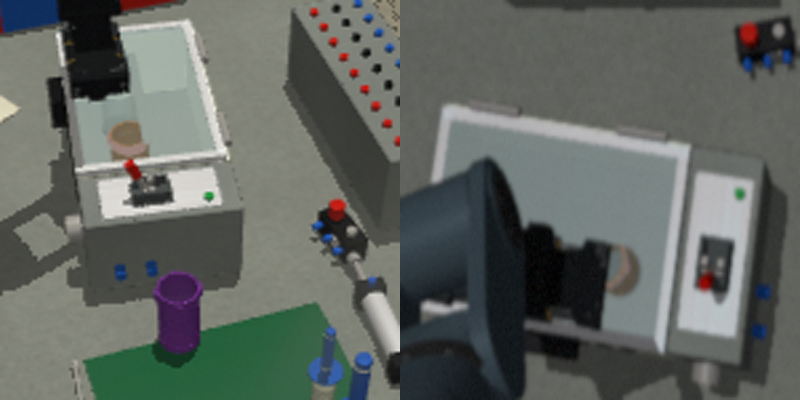

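The lid is down or nearly so. I'll press gently to confirm it is shut.

Emit:
{"api": "servo_tool", "payload": {
  "moves": "0 0 0.002 0 0;0 0 0.003 0 0;0 0 0.003 0 0"
}}

```text
time: 33.62
position: [0.496, 0.2827, 0.1284]
tool_rot: [0.066, 0.998, 0.0, 0.001]
ft_force: [-1.1, -0.7, 6.0]
grip_width: 0.0005
grip_force: 3.3
```

Emit:
{"api": "servo_tool", "payload": {
  "moves": "0 0 0.002 0 0;0 0 0.003 0 0;0 0 0.003 0 0"
}}

```text
time: 33.87
position: [0.4961, 0.2827, 0.1282]
tool_rot: [0.065, 0.998, 0.0, 0.001]
ft_force: [-5.2, -2.7, 23.6]
grip_width: 0.0005
grip_force: 11.7
```

Emit:
{"api": "servo_tool", "payload": {
  "moves": "0 0 -0.03 0 0;0 0 -0.07 0 0;0 0 -0.11 0 0;0 0 -0.13 0 0.04;-0.005 -0.04 -0.13 0 0.04;-0.01 -0.08 -0.13 0 0.04;-0.015 -0.12 -0.13 0 0.04;-0.02 -0.16 -0.13 0 0.04;-0.025 -0.193 -0.13 0 0.04;-0.025 -0.193 -0.13 0 0.04"
}}

```text
time: 34.7
position: [0.4954, 0.0828, 0.2544]
tool_rot: [0.068, 0.998, -0.001, 0.0]
ft_force: [-0.5, -0.3, -0.4]
grip_width: 0.0364
grip_force: 0.0
```

Emit:
{"api": "servo_tool", "payload": {
  "moves": "0 0 0 0 0.04;0 0 0 0 0.04;0 0 0 0 0.04"
}}

```text
time: 34.95
position: [0.495, 0.0891, 0.2542]
tool_rot: [0.065, 0.998, 0.0, 0.0]
ft_force: [-0.6, 0.2, 0.7]
grip_width: 0.0394
grip_force: 0.0
```

```bash
python3 - <<'E'
from h import *
print(go(.4965,.0885,.148,82.5))
m=cams.camera_model("wrist");im=cams.camera("wrist");t=cams.camera("top");mt=cams.camera_model("top")
pr=proj(m,(.4965,.0885,.163));print("pred",pr)
bs=[b for b in blobs(im,(172,120,60),(10,255,255),20)];print(bs)
b=min(bs,key=lambda b:np.hypot(b[0][0]-pr[0],b[0][1]-pr[1]))
print("bat on z .163",plane(m,b[0],.163))
u,v=map(int,pr);cv2.imwrite("pics/j10.png",cv2.resize(im[v-60:v+60,u-60:u+60],(480,480)))
E
```

```text
([-0.0016, -0.0004, 0.1062], np.float64(0.0), 'cur phi 82.5', 'pos', [0.495, 0.0891, 0.2542], 'q6 -1.49', 't 35.0')
pred (np.float64(253.5605076513211), np.float64(196.86978315435465))
[((33.9, 96.9), [0, 88, 73, 20, 1274]), ((256.2, 195.0), [249, 188, 15, 15, 170])]
bat on z .163 [0.49494983 0.09127695 0.163     ]
```

View pics/j10.png

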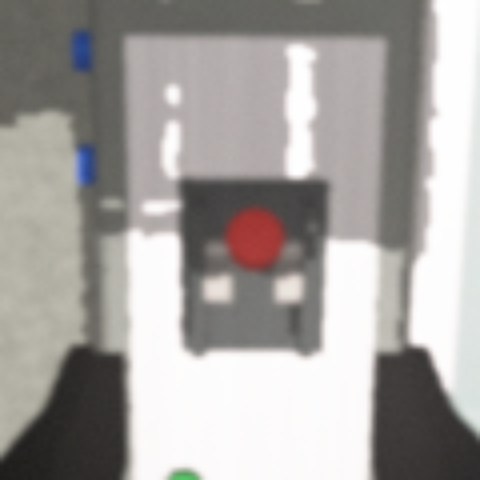

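The bat head is centred between the fingers, at (0.496,0.090). I'm descending and gripping it.

Emit:
{"api": "servo_tool", "payload": {
  "moves": "0 0.0015 0.03 0 0.04;0 0.0015 0.06 0 0.04;0 0.0015 0.09 0 0.04;0 0.0015 0.107 0 0.04;0 0.0015 0.107 0 0.04;0 0.0015 0.107 0 0.005;0 0.0015 0.107 0 0.005;0 0.0015 0.107 0 0.005;0 0.0015 0.107 0 0.005;0 0.0015 0.107 0 0.005",
  "grip_force": 50
}}

```text
time: 35.88
position: [0.496, 0.0897, 0.1483]
tool_rot: [0.066, 0.998, 0.0, 0.001]
ft_force: [-0.2, 2.3, 1.4]
grip_width: 0.0144
grip_force: 1.7
```

Emit:
{"api": "servo_tool", "payload": {
  "moves": "0 0 0 0 0.005;0 0 0 0 0.005;0.001 0 -0.003 0 0.005;0.002 0 -0.006 0 0.005;0.004 0 -0.009 0 0.005;0.0045 0 -0.0105 0 0.005;0.0045 0 -0.0105 0 0.005;0.0045 0 -0.0105 0 0.005"
}}

```text
time: 36.55
position: [0.492, 0.0905, 0.1573]
tool_rot: [0.066, 0.998, 0.0, 0.001]
ft_force: [4.8, 3.8, -8.3]
grip_width: 0.0125
grip_force: 50.0
```

There is about 9.6 N along the bat axis, so it is fully out. Flipping it over along the arc.

Emit:
{"api": "servo_tool", "payload": {
  "moves": "-0.007 0 -0.002 0 0.005;-0.014 0 -0.003 0 0.005;-0.021 0 -0.004 0 0.005;-0.028 0 -0.0045 0 0.005;-0.035 0 -0.004 0 0.005;-0.042 0 -0.003 0 0.005;-0.049 0 -0.001 0 0.005;-0.056 0 0.001 0 0.005;-0.057 0 0.001 0 0.005;-0.057 0 0.001 0 0.005"
}}

```text
time: 37.38
position: [0.5406, 0.0839, 0.1541]
tool_rot: [0.066, 0.998, 0.001, -0.008]
ft_force: [-5.8, 4.9, -4.9]
grip_width: 0.0122
grip_force: 50.0
```

Emit:
{"api": "servo_tool", "payload": {
  "moves": "0 0 0 0 0.03;0 0 0 0 0.04;0 0 0 0 0.04;0 0 0 0 0.04;0 0 -0.03 0 0.04;0 0 -0.07 0 0.04;0 0 -0.1 0 0.04;0.03 0 -0.12 0 0.04;0.06 0 -0.12 0 0.04;0.06 0 -0.12 0 0.04"
}}

```text
time: 38.22
position: [0.4826, 0.091, 0.2781]
tool_rot: [0.065, 0.998, -0.0, -0.001]
ft_force: [-0.2, 0.1, -0.2]
grip_width: 0.0399
grip_force: 0.0
```

```bash
python3 - <<'E'
from h import *
from itertools import product
s=cams.camera("side");t=cams.camera("top");m=cams.camera_model("wrist");im=cams.camera("wrist");ms=cams.camera_model("side");mt=cams.camera_model("top")
print(get_obs()["position"])
for r,a in product((.058,.068),(-.4,.3,.4)):
    bx=-.01+r*np.sin(a);y=-.192;X=(.554+.9914*bx+.1305*y,.276-.1305*bx+.9914*y,.11+r*np.cos(a))
    print(r,a,np.round(X,3),"side",np.round(proj(ms,X),1),"wrist",np.round(proj(m,X),1),"top",np.round(proj(mt,X),1))
print("side",[b for b in blobs(s,(172,120,60),(10,255,255),8) if 215<b[0][0]<260 and 130<b[0][1]<180])
print("wrist",blobs(im,(172,120,60),(10,255,255),20))
print("top",[b for b in blobs(t,(172,120,60),(10,255,255),5) if 170<b[0][0]<205 and 170<b[0][1]<220])
cv2.imwrite("pics/j11.png",np.hstack([cv2.resize(s[100:200,180:280],(400,400),interpolation=cv2.INTER_CUBIC),cv2.resize(im,(400,400))]))
E
```

```text
[0.48846667 0.09018229 0.2773741 ]
0.058 -0.4 [0.497 0.09  0.163] side [229.7 153.4] wrist [254.8 196.8] top [185.1 200. ]
0.058 0.3 [0.536 0.085 0.165] side [241.7 151.4] wrist [254.8 232. ] top [187.4 183.7]
0.058 0.4 [0.541 0.084 0.163] side [243.4 151.7] wrist [254.8 235.8] top [187.9 181.6]
0.068 -0.4 [0.493 0.09  0.173] side [228.4 151.4] wrist [254.8 196. ] top [184.3 201.2]
0.068 0.3 [0.539 0.084 0.175] side [242.5 149.1] wrist [254.8 238.4] top [187.1 181.9]
0.068 0.4 [0.545 0.084 0.173] side [244.5 149.4] wrist [254.8 242.8] top [187.6 179.5]
side [((241.6, 151.7), [239, 148, 6, 8, 30])]
wrist [((44.5, 102.8), [7, 94, 77, 19, 1230]), ((255.7, 231.3), [251, 220, 11, 23, 214]), ((64.3, 314.1), [59, 307, 11, 16, 115])]
top []
```

View pics/j11.png

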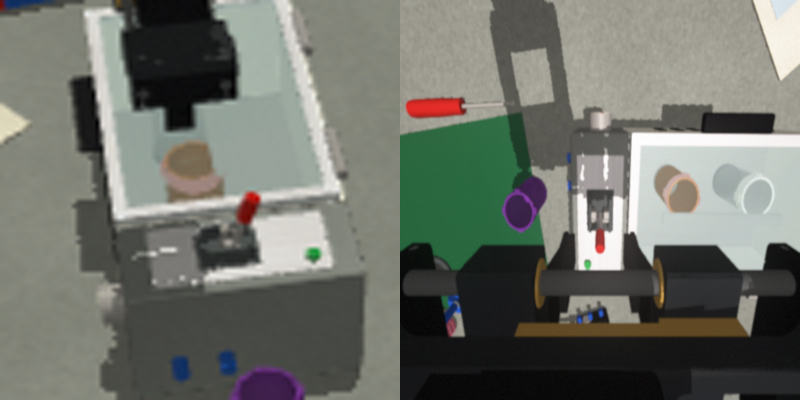

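The bat stands on the far side, but it reads about 0.3 rad of lean, which is within the lock's 0.1 rad play. I'll nudge it gently to the end stop with closed fingers.

Emit:
{"api": "servo_tool", "payload": {
  "moves": "0 0 0.03 0 0;0 0 0.06 0 0;0 0 0.09 0 0;0 0 0.119 0 0;0 0 0.119 0 0;-0.01 0 0.119 0 0;-0.02 0 0.119 0 0;-0.027 0 0.119 0 0;-0.027 0 0.119 0 0;-0.027 0 0.119 0 0"
}}

```text
time: 39.2
position: [0.5164, 0.0868, 0.159]
tool_rot: [0.066, 0.998, 0.0, 0.002]
ft_force: [-0.3, -0.4, 0.1]
grip_width: 0.0006
grip_force: 0.0
```

Emit:
{"api": "servo_tool", "payload": {
  "moves": "-0.002 0 0 0 0;-0.004 0 0 0 0;-0.004 0 0 0 0;-0.004 0 0 0 0"
}}

```text
time: 39.53
position: [0.5184, 0.0865, 0.1578]
tool_rot: [0.066, 0.998, -0.0, 0.0]
ft_force: [-0.7, -1.0, -0.1]
grip_width: 0.0004
grip_force: 0.0
```

Emit:
{"api": "servo_tool", "payload": {
  "moves": "-0.002 0 0 0 0;-0.004 0 0 0 0;-0.004 0 0 0 0;-0.004 0 0 0 0"
}}

```text
time: 39.87
position: [0.5203, 0.0863, 0.1572]
tool_rot: [0.066, 0.998, 0.0, -0.002]
ft_force: [-4.5, 0.6, 2.6]
grip_width: 0.0008
grip_force: 2.9
```

Emit:
{"api": "servo_tool", "payload": {
  "moves": "-0.002 0 0 0 0;-0.003 0 0 0 0;-0.003 0 0 0 0"
}}

```text
time: 40.12
position: [0.5208, 0.0862, 0.1569]
tool_rot: [0.066, 0.998, 0.0, -0.005]
ft_force: [-9.6, 1.8, 5.0]
grip_width: 0.0009
grip_force: 5.3
```

Emit:
{"api": "servo_tool", "payload": {
  "moves": "-0.002 0 0 0 0;-0.003 0 0 0 0;-0.003 0 0 0 0"
}}

```text
time: 40.37
position: [0.5212, 0.0862, 0.1567]
tool_rot: [0.065, 0.998, 0.0, -0.008]
ft_force: [-12.5, 1.2, 8.6]
grip_width: 0.0007
grip_force: 7.8
```

Emit:
{"api": "servo_tool", "payload": {
  "moves": "0.015 0 0 0 0;0.03 0 0 0 0;0.035 0 -0.03 0 0;0.035 0 -0.07 0 0;0.035 0 -0.11 0 0;0.045 0 -0.14 0 0;0.045 0 -0.14 0 0;0.045 0 -0.14 0 0"
}}

```text
time: 41.03
position: [0.4857, 0.091, 0.2999]
tool_rot: [0.066, 0.998, -0.0, 0.004]
ft_force: [-1.1, 0.6, -0.1]
grip_width: 0.0001
grip_force: 0.0
```

```bash
python3 - <<'E'
from h import *
from itertools import product
s=cams.camera("side");m=cams.camera_model("wrist");im=cams.camera("wrist");ms=cams.camera_model("side")
print("side",[b for b in blobs(s,(172,120,60),(10,255,255),8) if 215<b[0][0]<260 and 130<b[0][1]<180])
print("wrist",blobs(im,(172,120,60),(10,255,255),20))
for r,a in product((.045,.058,.071),(.3,.4)):
    bx=-.01+r*np.sin(a);y=-.192;X=(.554+.9914*bx+.1305*y,.276-.1305*bx+.9914*y,.11+r*np.cos(a))
    print(r,a,"side",np.round(proj(ms,X),1),"wrist",np.round(proj(m,X),1))
x=cv2.cvtColor(im,cv2.COLOR_BGR2HSV);x0,y0=225,180
cv2.imwrite("pics/j12.png",np.hstack([cv2.resize(s[130:180,215:265],(400,400),interpolation=cv2.INTER_CUBIC),cv2.resize(im[180:260,215:295],(400,400),interpolation=cv2.INTER_CUBIC)]))
E
```

```text
side [((242.7, 151.6), [240, 148, 6, 8, 29])]
wrist [((54.0, 104.8), [19, 97, 73, 17, 1089]), ((255.5, 220.9), [252, 217, 8, 8, 55]), ((67.7, 311.7), [60, 301, 17, 23, 198]), ((255.8, 307.7), [250, 306, 12, 4, 39]), ((388.1, 381.1), [385, 378, 8, 6, 35]), ((412.8, 380.5), [409, 378, 9, 6, 47])]
0.045 0.3 side [240.6 154.4] wrist [254.6 219.5]
0.045 0.4 side [241.9 154.6] wrist [254.6 222.3]
0.058 0.3 side [241.7 151.4] wrist [254.6 226.7]
0.058 0.4 side [243.4 151.7] wrist [254.6 230.3]
0.071 0.3 side [242.8 148.4] wrist [254.5 234.4]
0.071 0.4 side [244.8 148.8] wrist [254.6 238.8]
```

View pics/j12.png

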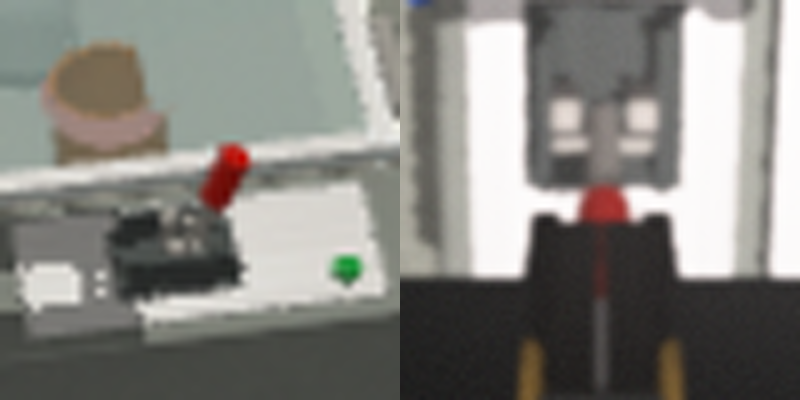

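The bat is home (head about 58 mm from the pivot line) and leaning away at the stop. The lid is shut, both bowls are inside, and the arm is clear. Handing in.

```bash
python3 -c "
from rig import job;print(job.hand_in())"
```

```text
the job is handed in; nothing more can be done
None
```

I handed the job in at about 41 s on the robot's clock: the white-collared bowl was scrubbed first and the amber one second (no blue-collared bowl was there), the brush is back in its pot, both bowls stand in the box with the lid shut, and the air bat is flipped to the far side and home.

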